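Build a spacer lamp and press its two end clips home

ROBOT

A 6-joint arm with a two-finger parallel gripper is mounted at the origin on the work surface. World frame = base frame: x ahead of the robot, y to its left, z up, the work surface at z = 0. Lengths are in m, angles in degrees, forces in N, time in s.
With the tool pointing down it reaches from about 0.35 to 0.875 m from the base axis. Payload 4.2 kg.
Tool frame: the origin (TCP) lies on the mounting face of the last link; the fingertips stand 182 mm ahead of it and the grasp point (between the pads) lies 164 mm ahead of it (manip.finger_overhang is the distance from the TCP to the fingertips, in m); z points along the fingers, y is the direction in which the jaws open and shut (so a half turn about z gives the same grasp; the last joint's range is limited). The gripper opens to 87 mm and grips with 3 to 60 N. Pads are 19 mm wide; open, the fingers measure 117 mm over their backs; the gripper's body (75 mm by 190 mm) begins 51 mm behind the grasp point.
Start: joints at [78.816, 22.042, 0.453, 0, -68.411, -14.817], TCP at [0.274, 0.562, 0.405] pointing down, gripper open.
Joint ranges: [-179.83, 179.83], [-69.29, 118.12], [-61.27, 80.66], [-181.25, 117.63], [-171.15, -9.14], [-177.46, 177.46]. Speed limits (degrees/s): [159.86, 159.86, 180, 180, 180, 180].

INTERFACE

Orientations are given as a 3x3 rotation matrix whose columns are the frame's x, y, z axes.
In Python, from workcell import manip gives the robot as it stands.
- The arm moves only by the shell command python3 -m pendant 'ROWS' [FORCE]. ROWS is JSON, a list of rows, each an object with "dp": the shift along the world's x, y, z in units of 25 mm (1.0 is 25 mm), a list of three; "turn": the turn, a rotation vector about the world's x, y, z in rad, a list of three; "jaw": the gripper command: -1 is shut, 1 is fully open, values between are in proportion. A call has 1 to 20 rows; each row is the pose to reach, as a shift and turn from the pose commanded when the call began; what a row does not reach only later rows make up. A row lasts 1/10 s, in which the tool goes at most 50 mm and 8.59 degrees, less where a joint would pass 70% of its speed; a pose out of reach is approached as far as the arm can. A call with a gripper value outside its range is refused whole. The fingers move at their own pace and stop on an object; FORCE is the grip in N (left out, the last holds). Time passes only in rows, so rows that repeat a pose let the fingers close. It gives the time, the measured TCP pose, the force and the opening at its end, in the units of the state.
- manip.observe(): the state, without advancing time (a new reading comes with each control period).
- manip.capture(name): name is "scene" or "side" or "wrist"; returns the picture (400x640x3 uint8, red, green, blue); there is no depth.
- manip.get_calibration(name): a dict with "mtx" (3x3 intrinsics, pixels), "position" and "attitude" of the camera in the world. Camera axes: x right, y down, z forward; pixel columns grow to the right and rows downward; lengths in m; the calibration is good to about 2 mm. A picture is of the moment at which its call begins: read the wrist's pose just before it. get_calibration takes no time and is no camera call; for the wrist camera it gives the pose at the moment of the call.
- manip.close_job(): hands the job in, once; it reports no verdict.
The state is a dict: "time_s": time; "joints": joint angles; "joint_vel": joint speeds; "joint_efforts": joint torques, N m; "eef_pos": TCP position; "orientation": TCP orientation; "force": force on the tool from outside, world axes, zero at the start; "wrist_torque": the same for the moment, N m; "opening": finger opening in m.
Only numpy, scipy, OpenCV 4.12 (cv2) and the standard library are available. Lean on these libraries where they do the work, as an engineer would, in place of code of your own. Each camera call takes 0.05 s, during which the arm holds its last target.

TASK

Lay the lamp's back plate in the nest of the lever press, layer every flat aluminium spacer disc laid out on the bench on it in one centred stack, and put the domed lens on top. Then press the two end clips home with the press: swing the sprung lever fully to its stop and let it spring back, turn the plate end for end in the nest without spilling the stack, and pull the lever again for the other clip. Finally set the finished lamp down in the middle of the black rubber mat, stack and lens still centred, and leave the other things on the bench alone.

Things in the scene. Friction and masses are not known exactly. Their poses are not given: they have to be found in the camera images.
- plate: Lamp back plate, loose aluminium, 66 mm wide (its x), 104 mm long (its y), 10 mm thick; origin at the centre of its underside; about 0.25 kg. An upright steel clip stands on each end (clip_a at +y, clip_b at -y; the ends are alike), so grip it across its 66 mm width at mid length, where a centred stack leaves 3 mm each side.
- clip_a (a joint): Clip at the plate's +y end: upright steel tab 34 mm wide, 5 mm thick, 24 mm tall, sliding along the plate's top. 0 m = open (inner face 45 mm from the plate's centre; starts so), 0.012 m = pressed home (inner face at 33 mm, 3 mm clear of a centred disc). Friction of about 5 N; it stays where it is pushed.
- clip_b (a joint): The same clip at the -y end of the plate. 0 m = open, 0.012 m = home.
- clip_a_face (a point): Centre of the outer face of clip_a, 22 mm above the plate's underside and, while open, 50 mm from the plate's centre.
- clip_b_face (a point): Centre of the outer face of clip_b, likewise.
- lens: The lamp's white plastic lens: a round flange 60 mm across and 8 mm tall with a low dome on it, 16 mm tall in all; origin at the centre of its flat underside, z up. About 40 g.
- press: Bench lever press, fixed; green base plate 12 mm thick, 130 mm (its x) by 300 mm (its y, -85 to +215 mm). Origin on the bench top under the middle of the nest. From -y to +y on it: nest, ram, ram guide (67 mm wide, 68 mm tall, y = 79 to 121 mm), lever pivot (y = 172 mm, 74 mm tall).
- nest (a point): Centre of the nest's floor, 12 mm above the bench. The plate lies here, its length along the press's y, either end first. Four corner blocks, 9 mm high, stand 4 mm clear of its long sides at y = 32 to 50 mm either way, so fingers fit at mid length; backstop 11 mm high, its face at y = -54 mm (2 mm clear of a centred plate); the +y end is open to the ram.
- ram_tip (a point): Middle of the tip of the ram, a steel bar 30 mm wide, 25 to 47 mm above the bench; at rest at press y = +64 mm. The lever at its stop drives it 27.7 mm towards -y: it pushes the plate against the backstop and slides the clip that faces it home, without reaching the discs.
- lever (a joint): Lever: horizontal arm, 115 mm from pivot to handle, turning about the vertical through press x = 0, y = 172 mm. 0 rad = rest (arm 0.5 rad to the +y side of the press's -x), 1.0 = stop (0.5 rad to the -y side): counter-clockwise from above. A spring returns it when let go; at the handle it pulls 2 N at rest, 7 to 9 N at the stop.
- handle (a point): On the axis of the lever's handle, an upright black round grip 20 mm in diameter from 68 to 120 mm above the bench; this point is 96 mm above the bench. The lever arm below it lies at 60 to 68 mm.
- mat: Black rubber mat for finished lamps, 180 mm (its x) by 170 mm (its y), 3 mm thick, fixed; origin at the centre of its underside.
- multimeter: Green multimeter lying on the bench, 85 x 165 x 38 mm; to be left alone.
- spool: Spool of solder wire standing on the bench, 60 mm across, 46 mm tall; to be left alone.
- screwdriver: Screwdriver with a green handle, 180 mm long, lying on the bench; to be left alone.
- flux: White bottle, 48 mm across, 110 mm tall; to be left alone.
- old_lamp: A lamp finished earlier, 66 x 104 mm, 44 mm tall, beyond the mat; to be left alone.
- spacer1: Flat round aluminium spacer disc, 60 mm across, 6 mm thick, about 43 g, all alike; origin at its middle (3 mm above its underside), z along its axis. Two to four of spacer1 to spacer4 are laid out; an absent one reads None.
- spacer2: Flat round aluminium spacer disc, 60 mm across, 6 mm thick, about 43 g, all alike; origin at its middle (3 mm above its underside), z along its axis. Two to four of spacer1 to spacer4 are laid out; an absent one reads None.
- spacer3: Flat round aluminium spacer disc, 60 mm across, 6 mm thick, about 43 g, all alike; origin at its middle (3 mm above its underside), z along its axis. Two to four of spacer1 to spacer4 are laid out; an absent one reads None.
- spacer4: Flat round aluminium spacer disc, 60 mm across, 6 mm thick, about 43 g, all alike; origin at its middle (3 mm above its underside), z along its axis. Two to four of spacer1 to spacer4 are laid out; an absent one reads None.
There are look-alikes about, which are no part of the job. What is shaped like the plate but green is not meant. What is shaped like the spacer1 but yellow is not meant.

How it is judged (in metres and radians):
On the way, in this order (a step that is already met when the one before it is completed fails the run):
1. the plate lies in the nest with every spacer and, on top, the lens stacked centred on it, both clips still open and the lever at rest (x of plate in the frame of press between -0.007 and 0.007 m and y of plate in the frame of press between -0.009 and 0.009 m and z of plate in the frame of press below 0.016 m and angle between plate's own z axis and vertical below 0.06 rad and angle between the y axis of plate and the y axis of press, either way round below 0.15 rad and horizontal distance between each of spacer1, spacer2, spacer3, spacer4, lens and plate below 0.006 m and angle between the z axis of each of spacer1, spacer2, spacer3, spacer4 and the z axis of plate, either way round below 0.12 rad and z of each of spacer1, spacer2, spacer3, spacer4 in the frame of plate above 0.009 m and z of each of spacer1, spacer2, spacer3, spacer4 in the frame of lens below -0.001 m and angle between lens's own z axis and vertical below 0.12 rad and z of lens in the frame of plate between 0.015 and 0.04 m and value of joint each of clip_a, clip_b below 0.004 m and value of joint lever below 0.06 rad), for 0.2 s.
2. the lever is at its stop and has pressed the clip that faces the ram home, the other clip still open (value of joint lever above 0.93 rad and x of plate in the frame of press between -0.007 and 0.007 m and y of plate in the frame of press between -0.009 and 0.009 m and z of plate in the frame of press below 0.016 m and angle between plate's own z axis and vertical below 0.06 rad and angle between the y axis of plate and the y axis of press, either way round below 0.15 rad and ((value of joint clip_a above 0.0095 m and value of joint clip_b below 0.004 m and y of clip_a_face in the frame of press above 0.02 m) or (value of joint clip_b above 0.0095 m and value of joint clip_a below 0.004 m and y of clip_b_face in the frame of press above 0.02 m))), for 0.1 s.
3. the lever is back at rest and the plate lies in the nest turned end for end, its open clip towards the ram (value of joint lever below 0.06 rad and x of plate in the frame of press between -0.007 and 0.007 m and y of plate in the frame of press between -0.009 and 0.009 m and z of plate in the frame of press below 0.016 m and angle between plate's own z axis and vertical below 0.06 rad and angle between the y axis of plate and the y axis of press, either way round below 0.15 rad and ((value of joint clip_a above 0.0095 m and y of clip_a_face in the frame of press below -0.02 m and value of joint clip_b below 0.004 m) or (value of joint clip_b above 0.0095 m and y of clip_b_face in the frame of press below -0.02 m and value of joint clip_a below 0.004 m))), for 0.2 s.
4. the lever is at its stop again and both clips are home (value of joint lever above 0.93 rad and x of plate in the frame of press between -0.007 and 0.007 m and y of plate in the frame of press between -0.009 and 0.009 m and z of plate in the frame of press below 0.016 m and angle between plate's own z axis and vertical below 0.06 rad and angle between the y axis of plate and the y axis of press, either way round below 0.15 rad and value of joint each of clip_a, clip_b above 0.0095 m), for 0.1 s.
At the end, for the whole second after the job is handed in: Plate flat and at rest on the mat, its centre within 50 mm of the mat's along each mat edge; all spacers present and, above them, the lens lie flat on it, each centred to 6 mm; both clips in by at least 9.5 of 12 mm; lever back at rest (under 0.06 rad) (x of plate in the frame of mat between -0.05 and 0.05 m and y of plate in the frame of mat between -0.05 and 0.05 m and z of plate in the frame of mat below 0.007 m and angle between plate's own z axis and vertical below 0.06 rad and horizontal distance between each of spacer1, spacer2, spacer3, spacer4, lens and plate below 0.006 m and angle between the z axis of each of spacer1, spacer2, spacer3, spacer4 and the z axis of plate, either way round below 0.12 rad and z of each of spacer1, spacer2, spacer3, spacer4 in the frame of plate above 0.009 m and z of each of spacer1, spacer2, spacer3, spacer4 in the frame of lens below -0.001 m and angle between lens's own z axis and vertical below 0.12 rad and z of lens in the frame of plate between 0.015 and 0.04 m and value of joint each of clip_a, clip_b above 0.0095 m and value of joint lever below 0.06 rad and linear speed of each of spacer1, spacer2, spacer3, spacer4, lens, plate below 0.02 m/s); the robot touches nothing.
It fails at once if another thing on the bench (multimeter, solder spool, screwdriver, bottle, the lamp already finished) is pushed more than 50 mm (distance of any of multimeter, spool, screwdriver, flux, old_lamp from where it was at the start of the episode above 0.05 m).
Of spacer1, spacer2, spacer3, spacer4 only 2 to 4 are there at a start; the rules pass over those that are not, and their reading is None.
At some moment in a run one of spacer1, spacer2, spacer3, spacer4, plate may be knocked a few centimetres aside while the robot is not near it.
Once in a run the grip may slacken for a moment while it holds something.
It also fails if it takes over 210 s, if anything falls off the work surface, if the arm or the gripper's body presses on something with over 40 N, if the wrist force passes 120 N, or if a joint passes its speed limit or range.

## Working session

There is one attempt and no reset: what is moved stays moved. The work goes in short steps, Python scripts to look and compute and a shell command to move; the robot and the scene stay as the last step left them, time stands still between calls to the robot, and variables do not carry over. Pictures are saved under pics/ and viewed, and the job is handed in when it is done.

```bash
ls; mkdir -p pics; python3 - <<'E'
from workcell import manip
import cv2
for n in ("scene","side","wrist"):
    c=manip.get_calibration(n); print(n,c)
    im=manip.capture(n); cv2.imwrite(f"pics/{n}0.png",im[:,:,::-1])
print(manip.observe())
E
```

```text
pics
scene {'mtx': array([[390.83566744,   0.        , 319.51834359],
       [  0.        , 390.83566744, 198.57361835],
       [  0.        ,   0.        ,   1.        ]]), 'position': array([0.89615826, 0.58003687, 0.79126221]), 'attitude': array([[-0.88136833,  0.34738642, -0.32017579],
       [ 0.47225987,  0.66602628, -0.57739034],
       [ 0.01266793, -0.66009974, -0.75107114]])}
side {'mtx': array([[393.87537328,   0.        , 316.56102952],
       [  0.        , 393.87537328, 193.89890145],
       [  0.        ,   0.        ,   1.        ]]), 'position': array([0.47998004, 0.59802534, 0.781738  ]), 'attitude': array([[-0.97826342, -0.16742111,  0.12235547],
       [-0.20714252,  0.76157783, -0.6140775 ],
       [ 0.00962632, -0.62607458, -0.77970376]])}
wrist {'mtx': array([[279.98598313,   0.        , 316.37207892],
       [  0.        , 279.98598313, 200.34780032],
       [  0.        ,   0.        ,   1.        ]]), 'position': array([0.34970256, 0.52314156, 0.38393893]), 'attitude': array([[-0.43844871, -0.85540074, -0.27577581],
       [-0.89875469,  0.41786321,  0.13277933],
       [ 0.00165703,  0.30607172, -0.95200701]])}
{'time_s': 0.15, 'joints': array([ 7.88158844e+01,  2.20805256e+01,  3.97997907e-01, -2.14170597e-02,
       -6.84141077e+01, -1.48199437e+01]), 'joint_vel': array([ 0.0761444 , -0.09885828,  0.13120481,  0.0954615 , -0.00753162,
        0.10348085]), 'joint_efforts': array([ 2.57843194e-04, -3.91051090e+01,  1.87587905e+01,  4.22218457e+00,
        1.23863172e-02, -1.37121947e-04]), 'eef_pos': array([0.27389072, 0.56161637, 0.40391125]), 'orientation': array([[ 8.98702588e-01, -4.38558105e-01, -6.68115001e-04],
       [-4.38558603e-01, -8.98701192e-01, -1.58713327e-03],
       [ 9.56144121e-05,  1.71936836e-03, -9.99998517e-01]]), 'force': array([ 0.11010414, -0.16712114, -0.51695152]), 'wrist_torque': array([ 0.01393437, -0.01102312,  0.02593794]), 'opening': 0.08705935836734512}
```

View pics/scene0.png

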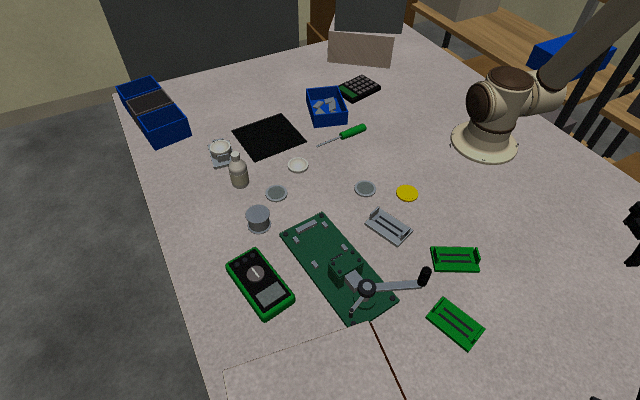

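View pics/side0.png

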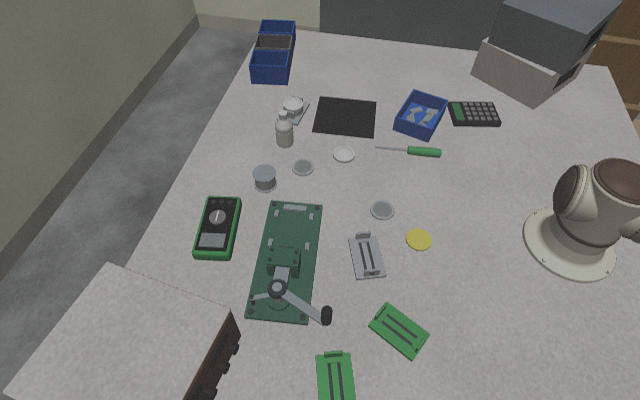

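View pics/wrist0.png

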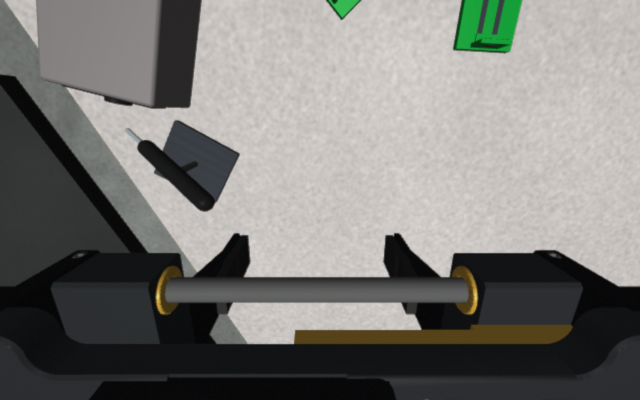

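```bash
cat > h.py <<'E'
import numpy as np, cv2
from workcell import manip
def ray(c,u,v):
    d=c['attitude']@np.linalg.inv(c['mtx'])@np.array([u,v,1.0]); return c['position'],d
def p2w(c,u,v,z):
    o,d=ray(c,u,v); return (o+d*(z-o[2])/d[2])
def w2p(c,P):
    q=c['attitude'].T@(np.asarray(P,float)-c['position']); p=c['mtx']@q; return p[:2]/p[2]
def top(c,im,x0,x1,y0,y1,z,s=1000):
    """top-down rectification at height z: col = (x-x0)*s ; row=(y1-y)*s"""
    K,R,t=c['mtx'],c['attitude'],c['position']
    H=K@R.T@np.array([[1/s,0,x0],[0,-1/s,y1],[0,0,z]]) 
    H[:,2]-=0
    H=K@R.T@(np.array([[1/s,0,x0-t[0]],[0,-1/s,y1-t[1]],[0,0,z-t[2]]]))
    return cv2.warpPerspective(im,H,(int((x1-x0)*s),int((y1-y0)*s)),flags=cv2.INTER_LINEAR|cv2.WARP_INVERSE_MAP)
E
python3 - <<'E'
from h import *
cs=manip.get_calibration('scene');cd=manip.get_calibration('side')
for n,a,b,z in [('sp1',(276,192.5),(303,167),.006),('sp2',(365,187.5),(382,210),.006),('lens',(298,165),(344,155),.008),('yel',(407,193),(419,239),.006),('plate',(389,226),(367,257),.01),('handle',(424,274),(327,316),.1),('mat',(270,136),(345,117),.003)]:
    print(n,p2w(cs,*a,z).round(4),p2w(cd,*b,z).round(4))
a=cv2.imread('pics/scene0.png');b=cv2.imread('pics/side0.png')
cv2.imwrite('pics/z1.png',cv2.resize(a[100:350,200:500],None,fx=2.6,fy=2.4,interpolation=cv2.INTER_CUBIC))
cv2.imwrite('pics/z2.png',cv2.resize(b[70:330,190:460],None,fx=2.9,fy=2.3,interpolation=cv2.INTER_CUBIC))
cv2.imwrite('pics/t1.png',top(cd,b,0,.75,-0.3,.8,0.0,540))
E
```

```text
sp1 [ 0.6555 -0.0974  0.006 ] [ 0.6562 -0.0953  0.006 ]
sp2 [ 0.4314 -0.0015  0.006 ] [0.4346 0.0021 0.006 ]
lens [ 0.5564 -0.1644  0.008 ] [ 0.5563 -0.1612  0.008 ]
yel [0.3409 0.0686 0.006 ] [0.3418 0.0673 0.006 ]
plate [0.4516 0.1411 0.01  ] [0.4539 0.1426 0.01  ]
handle [0.5101 0.3252 0.1   ] [0.5112 0.3295 0.1   ]
mat [ 0.5744 -0.3262  0.003 ] [ 0.5801 -0.3241  0.003 ]
```

View pics/z1.png

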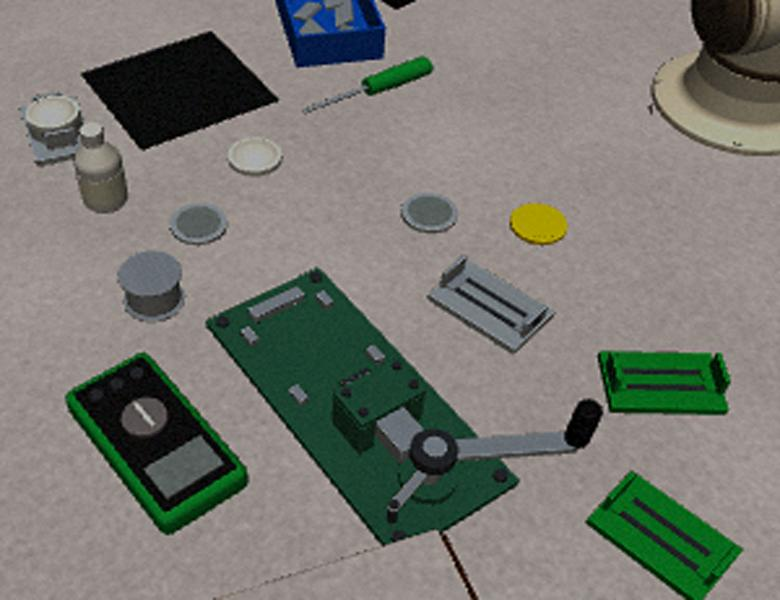

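View pics/z2.png

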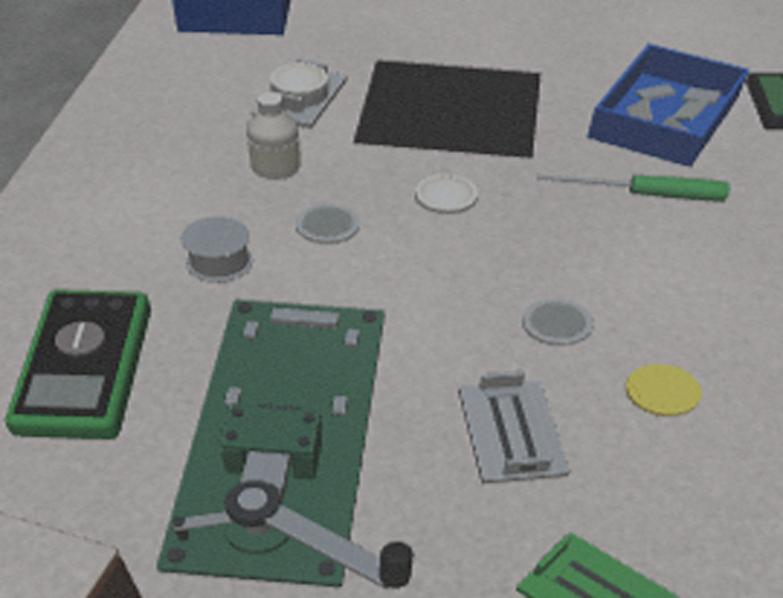

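View pics/t1.png

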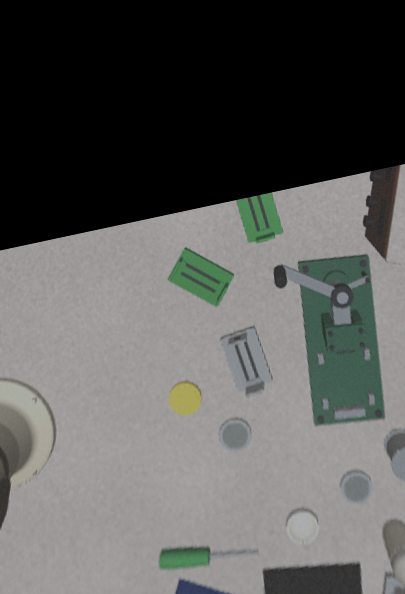

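```bash
python3 - <<'E'
from h import *
for n in('scene','side'):
    c=manip.get_calibration(n); a=cv2.imread(f'pics/{n}0.png')
    t=top(c,a,.38,.76,0,.4,.012,1500); 
    cv2.imwrite(f'pics/tp_{n}.png',t)
E
```

```text
(no output)
```

View pics/tp_scene.png

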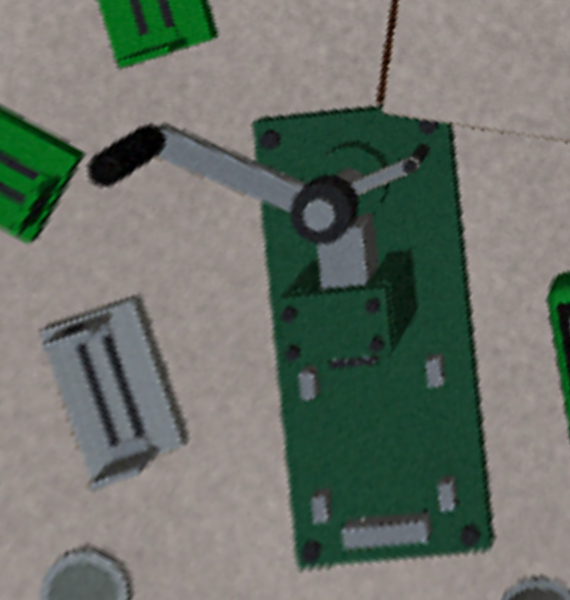

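View pics/tp_side.png

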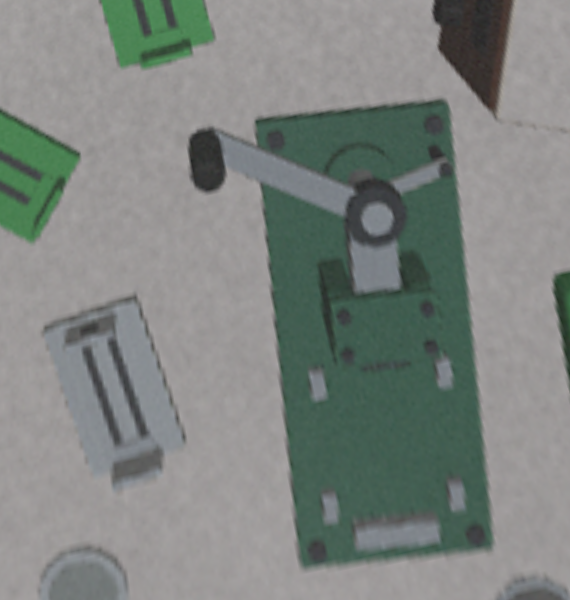

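Two grey spacers, seen at side-image (303,167) and (382,210). The lens is at (344,155), the aluminium plate at (367,257), and the press nest is at about (0.636, 0.113), turned about 5.8°. Next I hover over the plate.

```bash
python3 -m pendant '[{"dp":[2,-5,0],"turn":[0,0,-0.15],"jaw":1},{"dp":[4,-9,-0.5],"turn":[0,0,-0.3],"jaw":1},{"dp":[5,-12,-1],"turn":[0,0,-0.45],"jaw":1},{"dp":[6,-15,-1.4],"turn":[0,0,-0.6],"jaw":1},{"dp":[7.16,-16.8,-1.8],"turn":[0,0,-0.796],"jaw":1},{"dp":[7.16,-16.8,-1.8],"turn":[0,0,-0.796],"jaw":1},{"dp":[7.16,-16.8,-1.8],"turn":[0,0,-0.796],"jaw":1},{"dp":[7.16,-16.8,-1.8],"turn":[0,0,-0.796],"jaw":1},{"dp":[7.16,-16.8,-1.8],"turn":[0,0,-0.796],"jaw":1},{"dp":[7.16,-16.8,-1.8],"turn":[0,0,-0.796],"jaw":1},{"dp":[7.16,-16.8,-1.8],"turn":[0,0,-0.796],"jaw":1},{"dp":[7.16,-16.8,-1.8],"turn":[0,0,-0.796],"jaw":1}]' 20
python3 - <<'E'
from h import *
s=manip.observe();print(s['joints'].round(1),s['eef_pos'],s['orientation'].round(3))
c=manip.get_calibration('wrist');im=manip.capture('wrist')[:,:,::-1].copy()
cv2.imwrite('pics/w1.png',im)
np.savez('pics/w1.npz',**c)
cv2.imwrite('pics/w1t.png',top(c,im,.33,.75,-.05,.33,.01,1500))
E
```

```text
time_s: 1.35
eef_pos: [0.4529, 0.1422, 0.3598]
orientation: [[0.316, -0.949, 0.0], [-0.949, -0.316, 0.0], [-0.0, -0.0, -1.0]]
force: [0.0, 0.1, 0.0]
opening: 0.0871
[ 37.1   9.7 -23.8  -0.  -56.4 -18.7] [0.45293757 0.14223749 0.35984822] [[ 0.316 -0.949  0.   ]
 [-0.949 -0.316  0.   ]
 [-0.    -0.    -1.   ]]
```

View pics/w1.png

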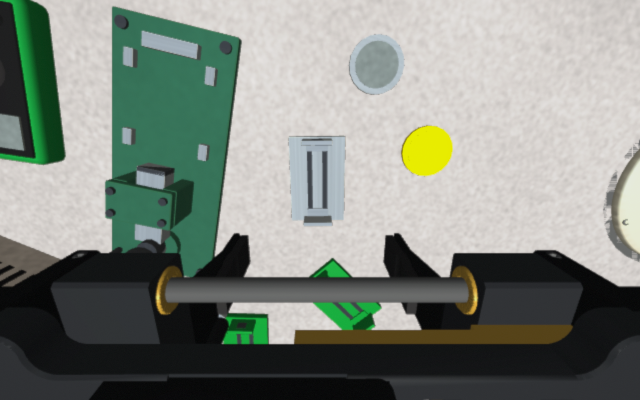

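View pics/w1t.png

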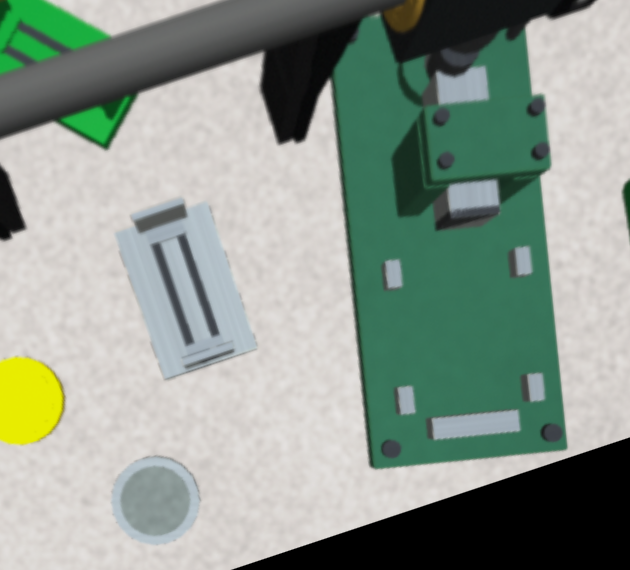

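```bash
python3 - <<'E'
from h import *
c=dict(np.load('pics/w1.npz'));im=cv2.imread('pics/w1.png')
t=top(c,im,.33,.75,-.05,.33,.01,1500)
d=t[:,:,0].astype(int)-t[:,:,2]
for p in [(140,300),(200,250),(170,300),(60,300),(155,480),(118,500),(300,500)]: print(p,t[p[1],p[0]],d[p[1],p[0]])
m=((d>4)).astype(np.uint8)*255
m=cv2.morphologyEx(m,cv2.MORPH_OPEN,np.ones((3,3)));m=cv2.morphologyEx(m,cv2.MORPH_CLOSE,np.ones((9,9)))
for k in cv2.findContours(m,0,2)[0]:
    a=cv2.contourArea(k)
    if a>4000:
        r=cv2.minAreaRect(k);print(a,r,.33+r[0][0]/1500,.33-r[0][1]/1500)
cv2.imwrite('pics/m.png',m)
E
```

```text
(140, 300) [195 188 176] 19
(200, 250) [200 192 179] 21
(170, 300) [132 125 117] 15
(60, 300) [214 218 221] -7
(155, 480) [148 150 137] 11
(118, 500) [199 191 179] 20
(300, 500) [209 212 217] -8
5962.5 ((155.25, 500.25), (86.9741439819336, 87.6812515258789), 45.0) 0.4335 -0.003500000000000003
15652.0 ((183.50318908691406, 284.30926513671875), (167.75482177734375, 98.6121826171875), 70.97439575195312) 0.45233545939127606 0.14046048990885418
82619.0 ((452.5704650878906, 233.7704315185547), (452.26806640625, 209.99986267089844), 84.1640625) 0.631713643391927 0.1741530456542969
5062.0 ((54.5, 37.5), (75.0, 109.0), 90.0) 0.36633333333333334 0.305
```

View pics/m.png

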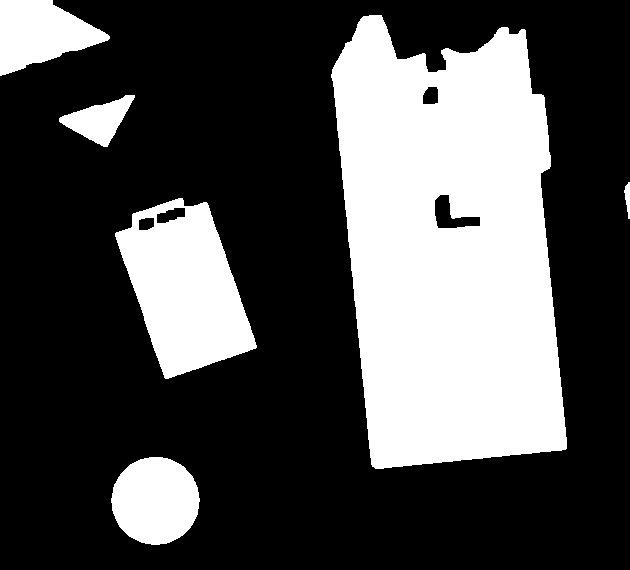

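```bash
python3 - <<'E'
from h import *
s=manip.observe();c=manip.get_calibration('wrist')
R,p=s['orientation'],s['eef_pos']
for x in(-.0095,0,.0095):
  for y in(-.0585,-.0435,.0435,.0585):
    print(x,y,w2p(c,p+R@np.array([x,y,.182])).round(1))
im=cv2.imread('pics/w1.png')
cv2.imwrite('pics/f.png',cv2.resize(im[210:330,190:450],None,fx=3,fy=3,interpolation=cv2.INTER_CUBIC))
E
```

```text
-0.0095 -0.0585 [226. 263.]
-0.0095 -0.0435 [248.9 263. ]
-0.0095 0.0435 [381.6 263. ]
-0.0095 0.0585 [404.5 263.1]
0 -0.0585 [224.6 250. ]
0 -0.0435 [247.8 250. ]
0 0.0435 [382.6 250. ]
0 0.0585 [405.9 250. ]
0.0095 -0.0585 [223.1 236.6]
0.0095 -0.0435 [246.7 236.6]
0.0095 0.0435 [383.7 236.6]
0.0095 0.0585 [407.4 236.6]
```

View pics/f.png

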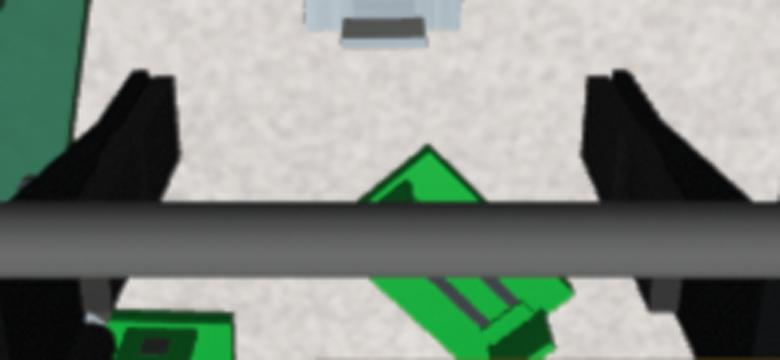

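```bash
sed -i 's/^def top/def wc(bias=(2.1,-1.3)):\n    c=manip.get_calibration("wrist"); c["mtx"]=c["mtx"].copy(); c["mtx"][0,2]+=bias[0]; c["mtx"][1,2]+=bias[1]; return c\ndef top/' h.py
python3 -m pendant '[{"dp":[0.08,-0.08,-1.5],"turn":[0,0,0],"jaw":1},{"dp":[0.08,-0.08,-3],"turn":[0,0,0],"jaw":1},{"dp":[0.08,-0.08,-4.5],"turn":[0,0,0],"jaw":1},{"dp":[0.08,-0.08,-6],"turn":[0,0,0],"jaw":1},{"dp":[0.08,-0.08,-6.6],"turn":[0,0,0],"jaw":1},{"dp":[0.08,-0.08,-7],"turn":[0,0,0],"jaw":1},{"dp":[0.08,-0.08,-7],"turn":[0,0,0],"jaw":1},{"dp":[0.08,-0.08,-7],"turn":[0,0,0],"jaw":0.3},{"dp":[0.08,-0.08,-7],"turn":[0,0,0],"jaw":-1},{"dp":[0.08,-0.08,-7],"turn":[0,0,0],"jaw":-1},{"dp":[0.08,-0.08,-7],"turn":[0,0,0],"jaw":-1},{"dp":[0.08,-0.08,-7],"turn":[0,0,0],"jaw":-1},{"dp":[0.08,-0.08,-7],"turn":[0,0,0],"jaw":-1},{"dp":[0.08,-0.08,-7],"turn":[0,0,0],"jaw":-1}]' 35
python3 - <<'E'
from h import *
im=manip.capture('wrist')[:,:,::-1].copy()
cv2.imwrite('pics/w2.png',im)
E
```

```text
time_s: 2.8
eef_pos: [0.4546, 0.1395, 0.1854]
orientation: [[0.315, -0.949, -0.001], [-0.949, -0.315, -0.0], [0.0, 0.001, -1.0]]
force: [-3.9, 0.5, 6.5]
opening: 0.0656
```

View pics/w2.png

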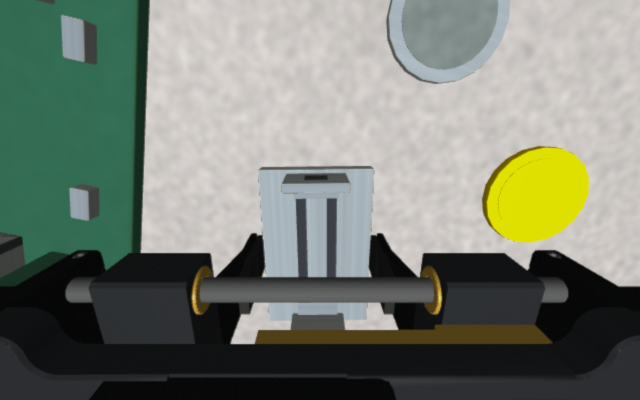

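```bash
python3 - <<'E'
from h import *
s=manip.observe();c=wc()
R,p=s['orientation'],s['eef_pos']
for uv in [(260,168),(373,167),(267,320),(365,320)]:
    w=p2w(c,*uv,.010); print((R.T@(w-p)).round(4))
for y in(-.033,.033): print('tip',w2p(c,p+R@np.array([.0095,y,.182])).round(1))
im=cv2.imread('pics/w2.png')
cv2.imwrite('pics/f.png',cv2.resize(im[150:340,210:430],None,fx=3,fy=3,interpolation=cv2.INTER_CUBIC))
E
```

```text
[ 0.0542 -0.0322  0.1754]
[0.0547 0.0314 0.1754]
[-0.0504 -0.0341  0.1754]
[-0.0503  0.0323  0.1754]
tip [265.3 235.3]
tip [369.3 235.3]
```

View pics/f.png

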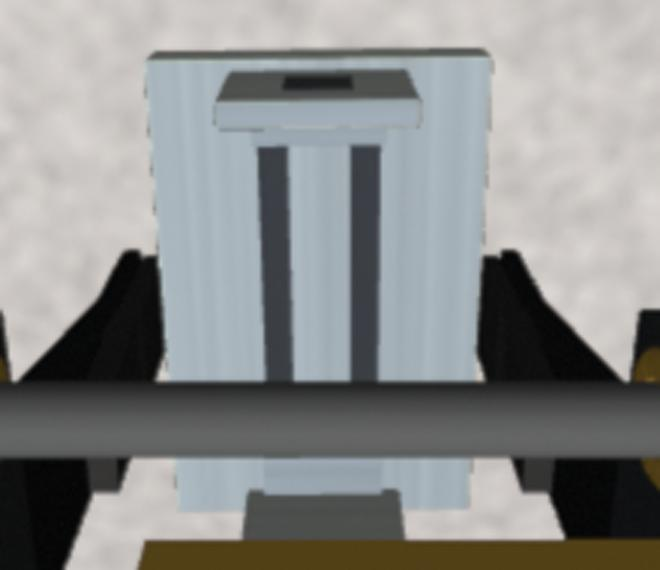

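```bash
python3 - <<'E'
from h import *
c=dict(np.load('pics/w1.npz'));c['mtx'][0,2]+=2.1;c['mtx'][1,2]-=1.3
im=cv2.imread('pics/w1.png')
cv2.imwrite('pics/a.png',top(c,im,.55,.75,-0.02,.18,.012,3000))
cv2.imwrite('pics/b.png',top(c,im,.55,.75,-0.02,.18,.021,3000))
E
```

```text
(no output)
```

View pics/a.png

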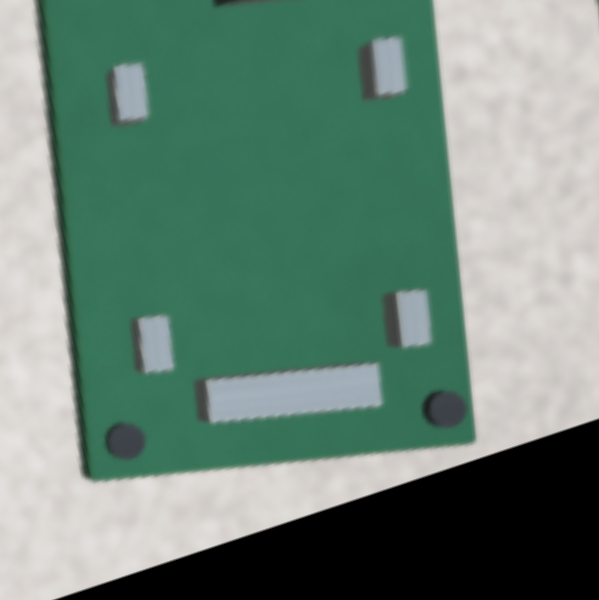

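View pics/b.png

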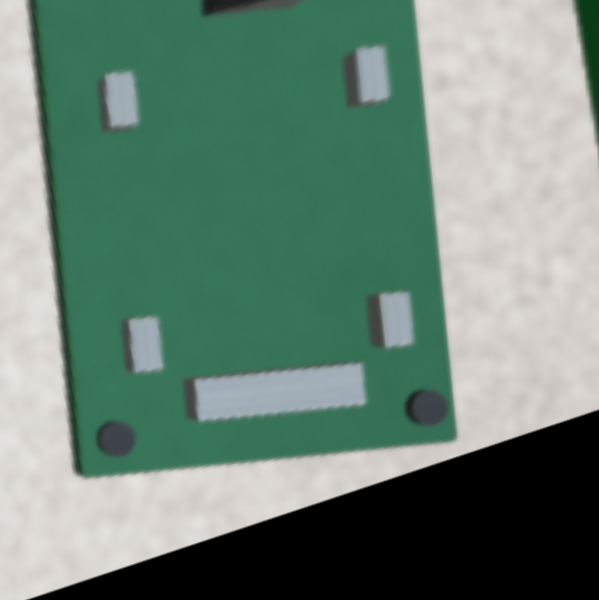

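```bash
python3 -m pendant '[{"dp":[0,0,0.5],"turn":[0,0,0],"jaw":-1},{"dp":[0,0,1.5],"turn":[0,0,0],"jaw":-1},{"dp":[0.5,0,2.4],"turn":[0,0,-0.04],"jaw":-1},{"dp":[2,-0.3,2.6],"turn":[0,0,-0.1],"jaw":-1},{"dp":[3.5,-0.5,2.6],"turn":[0,0,-0.16],"jaw":-1},{"dp":[5,-0.7,2.6],"turn":[0,0,-0.222],"jaw":-1},{"dp":[6.4,-0.9,2.6],"turn":[0,0,-0.222],"jaw":-1},{"dp":[7.24,-0.99,2.6],"turn":[0,0,-0.222],"jaw":-1},{"dp":[7.24,-0.99,2.2],"turn":[0,0,-0.222],"jaw":-1},{"dp":[7.24,-0.99,1.6],"turn":[0,0,-0.222],"jaw":-1},{"dp":[7.24,-0.99,1.6],"turn":[0,0,-0.222],"jaw":-1},{"dp":[7.24,-0.99,1.6],"turn":[0,0,-0.222],"jaw":-1}]'
python3 - <<'E'
from h import *
s=manip.observe();c=wc()
print(s['joints'].round(1),s['eef_pos'].round(4))
im=manip.capture('wrist')[:,:,::-1].copy()
cv2.imwrite('pics/w3.png',im)
im=manip.capture('scene')[:,:,::-1].copy()
cv2.imwrite('pics/s3.png',im)
E
```

```text
time_s: 4.05
eef_pos: [0.6353, 0.1149, 0.224]
orientation: [[0.099, -0.995, -0.002], [-0.995, -0.099, -0.001], [0.001, 0.002, -1.0]]
force: [-0.5, 0.0, -2.4]
opening: 0.0652
[ 24.6  33.6  -8.5  -0.  -48.  -18.9] [0.6353 0.1149 0.224 ]
```

View pics/w3.png

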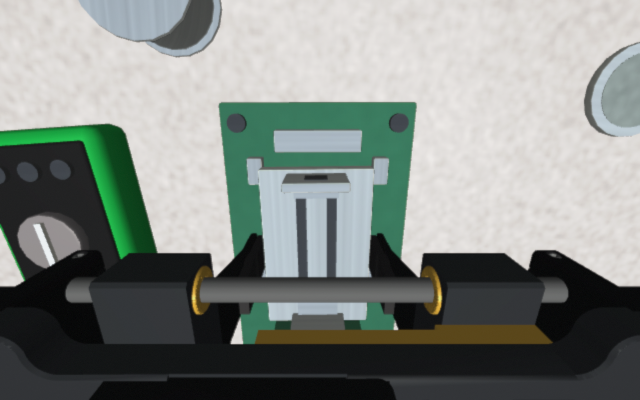

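View pics/s3.png

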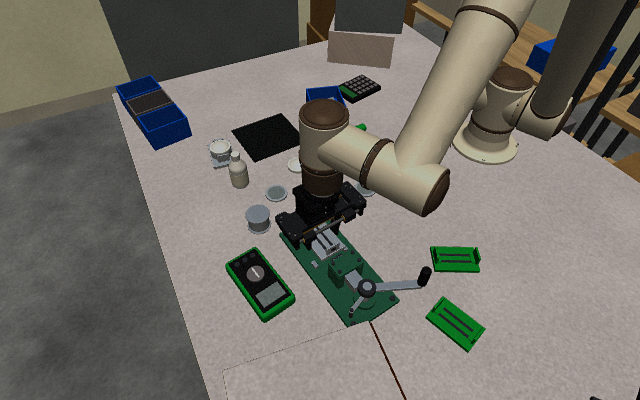

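```bash
python3 - <<'E'
from h import *
s=manip.observe();c=wc();R,p=s['orientation'],s['eef_pos']
im=cv2.imread('pics/w3.png')
cv2.imwrite('pics/f.png',cv2.resize(im[90:270,210:430],None,fx=3.3,fy=3.3,interpolation=cv2.INTER_CUBIC))
f=lambda u,v,z:(R.T@(p2w(c,u,v,z)-p)).round(4)
print('backstop corners top z.023',f(274,131,.023),f(361,131,.023),f(274,151,.023),f(361,151,.023))
print('base corners',f(220,103,.012),f(415,103,.012))
print('plate corners',f(259,170,.049),f(372,169.5,.049))
E
```

```text
backstop corners top z.023 [ 0.0726 -0.0278  0.2024] [0.0726 0.0275 0.2024] [ 0.06   -0.0284  0.2024] [0.06   0.0281 0.2024]
base corners [ 0.0897 -0.064   0.2134] [0.0897 0.0635 0.2133]
plate corners [ 0.0529 -0.0333  0.1764] [0.0532 0.0309 0.1764]
```

View pics/f.png

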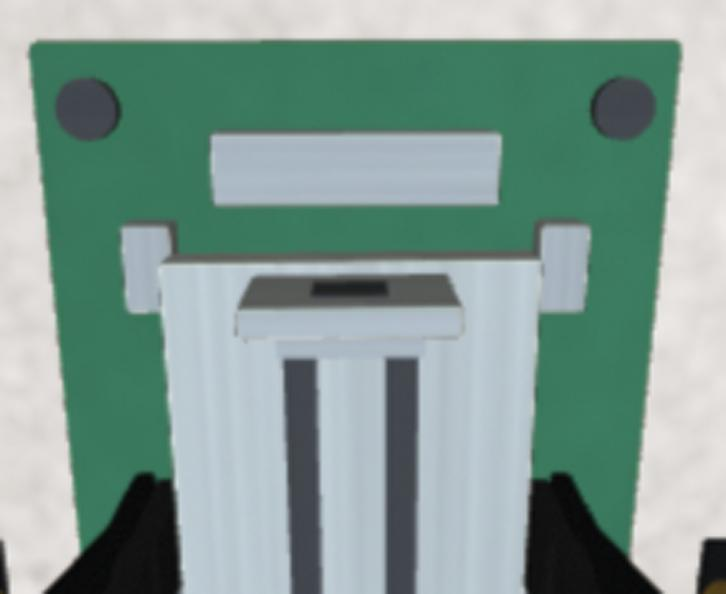

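```bash
python3 -m pendant '[{"dp":[0.02,-0.14,-0.2],"turn":[0,0,0],"jaw":-1},{"dp":[0.02,-0.14,-0.6],"turn":[0,0,0],"jaw":-1},{"dp":[0.02,-0.14,-0.9],"turn":[0,0,0],"jaw":-1},{"dp":[0.02,-0.14,-1.04],"turn":[0,0,0],"jaw":-1},{"dp":[0.02,-0.14,-1.06],"turn":[0,0,0],"jaw":-1},{"dp":[0.02,-0.14,-1.06],"turn":[0,0,0],"jaw":-1},{"dp":[0.02,-0.14,-1.06],"turn":[0,0,0],"jaw":-1}]'
python3 - <<'E'
from h import *
s=manip.observe()
print(s['joints'].round(1),s['eef_pos'].round(4),s['force'])
im=manip.capture('wrist')[:,:,::-1].copy()
cv2.imwrite('pics/w4.png',im)
E
```

```text
time_s: 4.85
eef_pos: [0.6366, 0.1115, 0.1983]
orientation: [[0.099, -0.995, 0.0], [-0.995, -0.099, 0.0], [-0.0, -0.0, -1.0]]
force: [-0.9, 0.7, -2.5]
opening: 0.0653
[ 24.3  35.5  -9.5   0.  -45.  -18.6] [0.6366 0.1115 0.1983] [-0.90158062  0.66197734 -2.48229777]
```

View pics/w4.png

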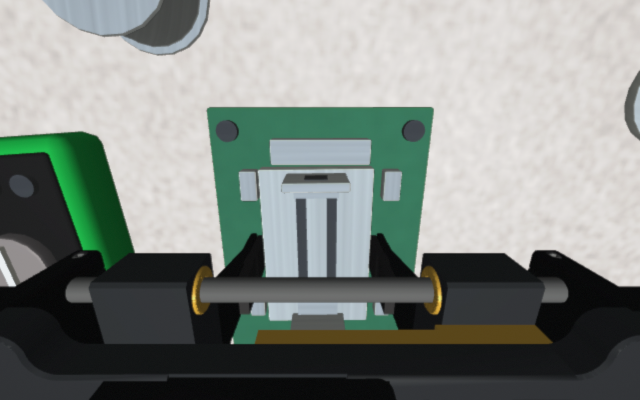

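```bash
python3 -m pendant '[{"dp":[-0.08,0,0],"turn":[0,0,0],"jaw":-1},{"dp":[-0.08,0,-0.04],"turn":[0,0,0],"jaw":-1},{"dp":[-0.08,0,-0.05],"turn":[0,0,0],"jaw":-1},{"dp":[-0.08,0,-0.05],"turn":[0,0,0],"jaw":1},{"dp":[-0.08,0,-0.05],"turn":[0,0,0],"jaw":1},{"dp":[-0.08,0,-0.05],"turn":[0,0,0],"jaw":1},{"dp":[-0.08,0,-0.05],"turn":[0,0,0],"jaw":1},{"dp":[-0.08,0,0.5],"turn":[0,0,0],"jaw":1},{"dp":[-0.08,0,2],"turn":[0,0,0],"jaw":1},{"dp":[-0.08,0,3.5],"turn":[0,0,0],"jaw":1},{"dp":[-0.08,0,5],"turn":[0,0,0],"jaw":1},{"dp":[-0.08,0,6],"turn":[0,0,0],"jaw":1},{"dp":[-0.08,0,6],"turn":[0,0,0],"jaw":1},{"dp":[-0.08,0,6],"turn":[0,0,0],"jaw":1}]'
cat > look.py <<'E'
import sys
from h import *
n=sys.argv[1]
s=manip.observe();c=wc();im=manip.capture('wrist')[:,:,::-1].copy()
cv2.imwrite(f'pics/{n}.png',im);np.savez(f'pics/{n}.npz',R=s['orientation'],p=s['eef_pos'],**c)
print(s['eef_pos'].round(4),s['joints'].round(1),s['opening'])
E
python3 look.py w5
```

```text
time_s: 6.3
eef_pos: [0.6342, 0.1114, 0.3497]
orientation: [[0.099, -0.995, 0.002], [-0.995, -0.099, 0.001], [-0.001, -0.002, -1.0]]
force: [-0.3, 1.1, -1.0]
opening: 0.0871
[0.6342 0.1114 0.3497] [ 24.3  26.1  -1.2  -0.  -62.5 -18.7] 0.08713340378769421
```

View pics/w5.png

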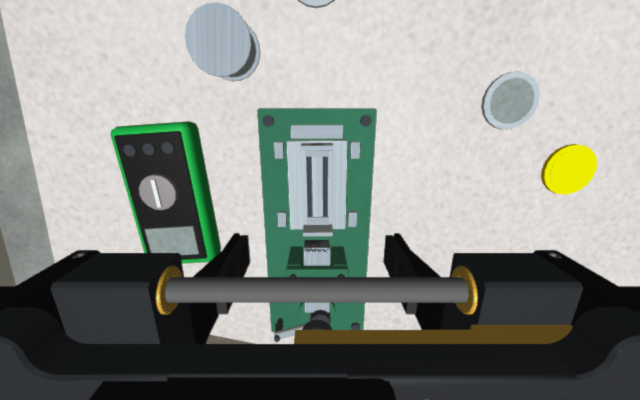

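```bash
cat > meas.py <<'E'
import sys
from h import *
def load(n):
    d=dict(np.load(f'pics/{n}.npz'));return d,cv2.imread(f'pics/{n}.png')
def discs(n,z,x0,x1,y0,y1,blue=4,S=2000):
    c,im=load(n);t=top(c,im,x0,x1,y0,y1,z,S)
    d=t[:,:,0].astype(int)-t[:,:,2]
    m=(d>blue).astype(np.uint8)*255
    m=cv2.morphologyEx(m,cv2.MORPH_CLOSE,np.ones((9,9)));m=cv2.morphologyEx(m,cv2.MORPH_OPEN,np.ones((9,9)))
    for k in cv2.findContours(m,0,2)[0]:
        a=cv2.contourArea(k)
        if a>1500:
            e=cv2.fitEllipse(k); print('area-dia mm',(2*np.sqrt(a/np.pi)/S*1e3).round(1),'ell',np.round(np.array(e[1])/S*1e3,1),'xy',(x0+e[0][0]/S).__round__(4),(y1-e[0][1]/S).__round__(4))
    return t
E
python3 - <<'E'
from meas import *
discs('w5',.006,.3,.6,-.1,.08)
c,im=load('w5')
cv2.imwrite('pics/f.png',top(c,im,.56,.71,.03,.19,.022,3800))
E
```

```text
area-dia mm 59.3 ell [59.1 59.6] xy 0.435 -0.0028
area-dia mm 41.4 ell [ 25.5 114.8] xy 0.5877 0.0676
```

View pics/f.png

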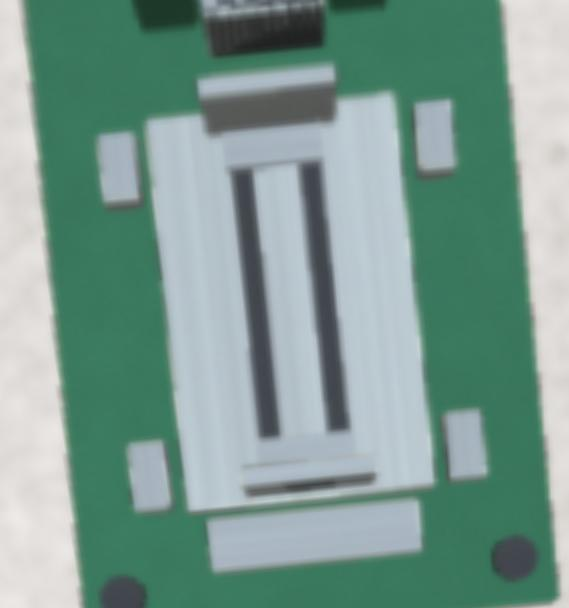

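```bash
python3 -m pendant '[{"dp":[-2,-1.1,-0.5],"turn":[0,0,0],"jaw":1},{"dp":[-3.8,-2.1,-1],"turn":[0,0,0],"jaw":1},{"dp":[-5.6,-3.1,-1.5],"turn":[0,0,0],"jaw":1},{"dp":[-7,-4,-2],"turn":[0,0,0],"jaw":1},{"dp":[-8.02,-4.57,-2],"turn":[0,0,0],"jaw":1},{"dp":[-8.02,-4.57,-2],"turn":[0,0,0],"jaw":1},{"dp":[-8.02,-4.57,-2],"turn":[0,0,0],"jaw":1}]'
python3 look.py w6;python3 - <<'E'
from meas import *
discs('w6',.006,.36,.52,-.1,.08)
E
```

```text
time_s: 7.05
eef_pos: [0.4336, -0.0031, 0.298]
orientation: [[0.099, -0.995, -0.001], [-0.995, -0.099, -0.001], [0.0, 0.001, -1.0]]
force: [0.9, 0.0, 0.6]
opening: 0.0871
[ 0.4336 -0.0031  0.298 ] [ 21.2  10.3 -33.9   0.  -45.8 -15.6] 0.08706062259244735
area-dia mm 59.0 ell [58.8 59.3] xy 0.4347 -0.003
```

View pics/w6.png

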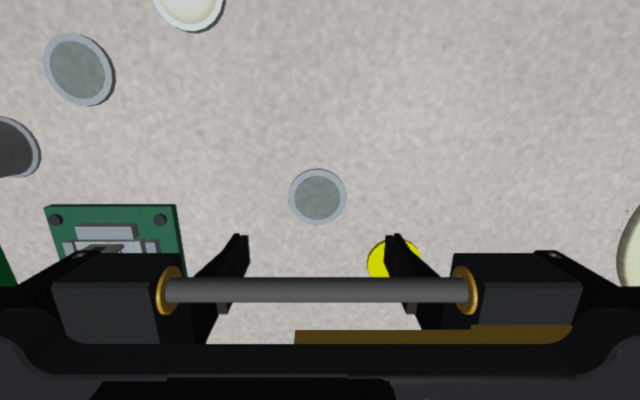

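```bash
python3 -m pendant '[{"dp":[0.01,0,-1.5],"turn":[0,0,0],"jaw":1},{"dp":[0.01,0,-3],"turn":[0,0,0],"jaw":1},{"dp":[0.01,0,-4],"turn":[0,0,0],"jaw":1},{"dp":[0.01,0,-4.5],"turn":[0,0,0],"jaw":1},{"dp":[0.01,0,-4.58],"turn":[0,0,0],"jaw":1},{"dp":[0.01,0,-4.58],"turn":[0,0,0],"jaw":0.4},{"dp":[0.01,0,-4.58],"turn":[0,0,0],"jaw":-1},{"dp":[0.01,0,-4.58],"turn":[0,0,0],"jaw":-1},{"dp":[0.01,0,-4.58],"turn":[0,0,0],"jaw":-1},{"dp":[0.01,0,-4.58],"turn":[0,0,0],"jaw":-1},{"dp":[0.01,0,-4.58],"turn":[0,0,0],"jaw":-1}]' 25
python3 look.py w7; cat > handdisc.py <<'E'
import sys
from meas import *
n=sys.argv[1];dz=float(sys.argv[2])
c,im=load(n);R,p=c['R'],c['p']
# rectify in tool xy at tool depth .182-dz (top face)
z=p[2]-(.182-dz)
print('top z',z.round(4))
cc=(p[0],p[1]);t=discs(n,z,cc[0]-.05,cc[0]+.05,cc[1]-.07,cc[1]+.04,S=5000)
cv2.imwrite('pics/hd.png',t)
E
python3 handdisc.py w7 .0045
```

```text
time_s: 8.2
eef_pos: [0.4343, -0.0028, 0.1838]
orientation: [[0.099, -0.995, 0.0], [-0.995, -0.099, 0.0], [-0.0, -0.0, -1.0]]
force: [-0.3, 0.8, -0.3]
opening: 0.0588
[ 0.4343 -0.0028  0.1838] [ 21.2  22.1 -40.9   0.  -27.  -15.6] 0.058810605438752904
top z 0.0063
area-dia mm 55.6 ell [53.  61.2] xy 0.4353 -0.0061
```

View pics/hd.png

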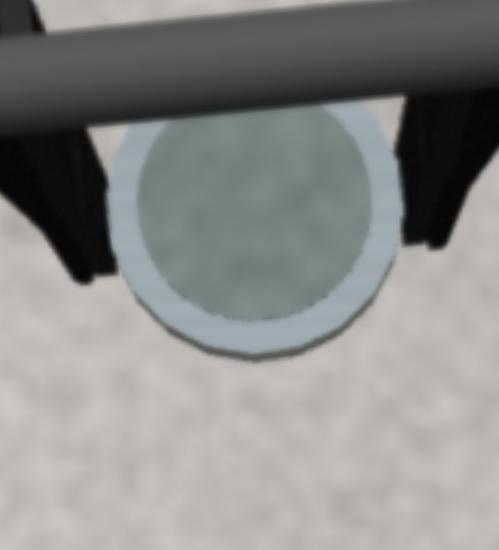

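```bash
python3 -m pendant '[{"dp":[0,0,0.5],"turn":[0,0,0],"jaw":-1},{"dp":[0,0,1.8],"turn":[0,0,0],"jaw":-1},{"dp":[0.6,0.3,3],"turn":[0,0,0],"jaw":-1},{"dp":[2.2,1.2,3],"turn":[0,0,0],"jaw":-1},{"dp":[3.8,2.1,3],"turn":[0,0,0],"jaw":-1},{"dp":[5.4,3,3],"turn":[0,0,0],"jaw":-1},{"dp":[7,3.9,3],"turn":[0,0,0],"jaw":-1},{"dp":[8.02,4.56,3],"turn":[0,0,0],"jaw":-1},{"dp":[8.02,4.56,2.4],"turn":[0,0,0],"jaw":-1},{"dp":[8.02,4.56,1.6],"turn":[0,0,0],"jaw":-1},{"dp":[8.02,4.56,1.3],"turn":[0,0,0],"jaw":-1},{"dp":[8.02,4.56,1.3],"turn":[0,0,0],"jaw":-1}]'
python3 look.py w8
```

```text
time_s: 9.45
eef_pos: [0.6341, 0.111, 0.2147]
orientation: [[0.099, -0.995, -0.003], [-0.995, -0.099, -0.001], [0.001, 0.003, -1.0]]
force: [-0.8, -0.3, 0.5]
opening: 0.0584
[0.6341 0.111  0.2147] [ 24.3  34.1  -9.1  -0.  -46.9 -18.6] 0.05842942458773897
```

View pics/w8.png

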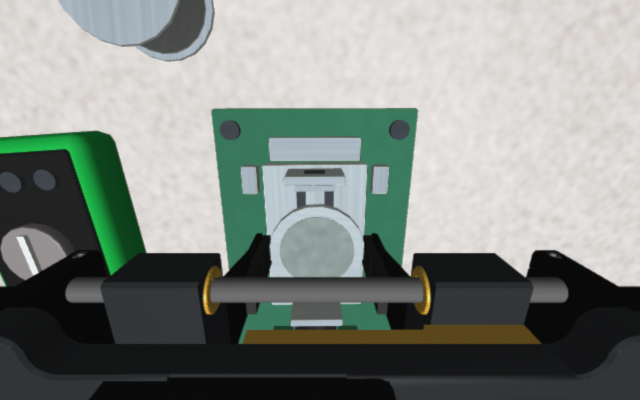

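```bash
python3 -m pendant '[{"dp":[0,0,-0.2],"turn":[0,0,0],"jaw":-1},{"dp":[0,0,-0.35],"turn":[0,0,0],"jaw":-1},{"dp":[0,0,-0.4],"turn":[0,0,0],"jaw":-1},{"dp":[0,0,-0.4],"turn":[0,0,0],"jaw":-1},{"dp":[0,0,-0.4],"turn":[0,0,0],"jaw":-0.1},{"dp":[0,0,-0.4],"turn":[0,0,0],"jaw":0.5},{"dp":[0,0,-0.4],"turn":[0,0,0],"jaw":1},{"dp":[0,0,-0.4],"turn":[0,0,0],"jaw":1},{"dp":[0,0,0.5],"turn":[0,0,0],"jaw":1},{"dp":[0,0,2],"turn":[0,0,0],"jaw":1},{"dp":[0,0,3.5],"turn":[0,0,0],"jaw":1},{"dp":[0,0,5],"turn":[0,0,0],"jaw":1},{"dp":[0,0,5.36],"turn":[0,0,0],"jaw":1},{"dp":[0,0,5.36],"turn":[0,0,0],"jaw":1},{"dp":[0,0,5.36],"turn":[0,0,0],"jaw":1}]'
python3 look.py w9;python3 - <<'E'
from meas import *
c,im=load('w9')
cv2.imwrite('pics/f.png',top(c,im,.56,.71,.03,.19,.022,3800))
cv2.imwrite('pics/g.png',top(c,im,.56,.71,.03,.19,.028,3800))
discs('w9',.006,.58,.74,-.16,-.04)
E
```

```text
time_s: 11.0
eef_pos: [0.6342, 0.1111, 0.349]
orientation: [[0.098, -0.995, -0.002], [-0.995, -0.098, -0.0], [-0.0, 0.002, -1.0]]
force: [-0.7, -0.2, -1.1]
opening: 0.0869
[0.6342 0.1111 0.349 ] [ 24.3  26.2  -1.2  -0.1 -62.7 -18.6] 0.08692191990382203
```

View pics/f.png

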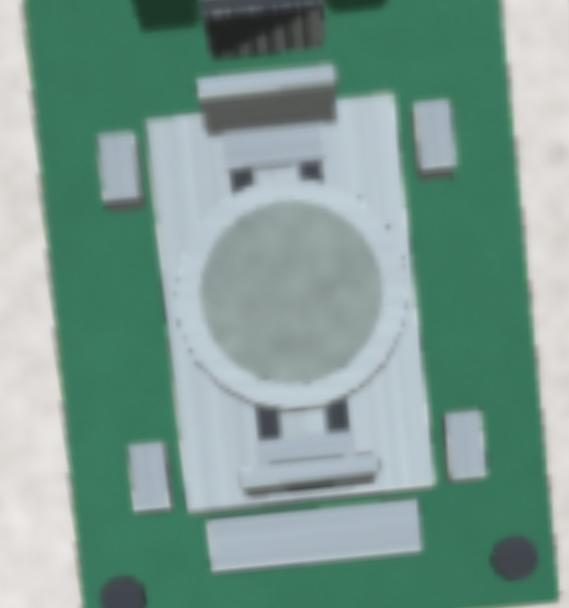

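View pics/w9.png

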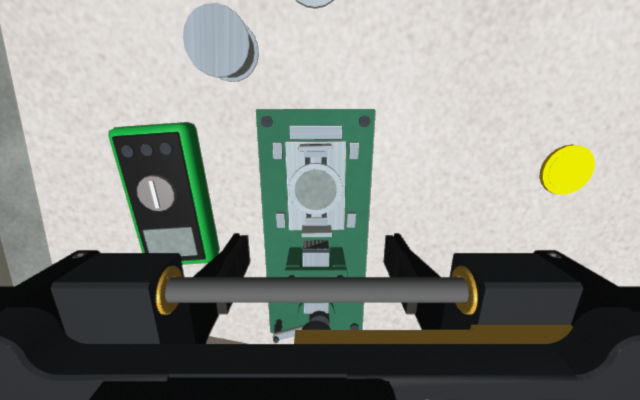

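```bash
python3 -m pendant '[{"dp":[0.2,-2,-0.5],"turn":[0,0,0],"jaw":1},{"dp":[0.4,-4,-1],"turn":[0,0,0],"jaw":1},{"dp":[0.6,-6,-1.5],"turn":[0,0,0],"jaw":1},{"dp":[0.83,-7.6,-2],"turn":[0,0,0],"jaw":1},{"dp":[0.83,-8.32,-2],"turn":[0,0,0],"jaw":1},{"dp":[0.83,-8.32,-2],"turn":[0,0,0],"jaw":1},{"dp":[0.83,-8.32,-2],"turn":[0,0,0],"jaw":1}]'
python3 look.py w10;python3 - <<'E'
from meas import *
discs('w10',.006,.58,.78,-.19,-.0)
c,im=load('w10')
cv2.imwrite('pics/f.png',top(c,im,.58,.8,-.22,.02,.006,2400))
E
```

```text
time_s: 11.75
eef_pos: [0.6554, -0.0966, 0.2993]
orientation: [[0.098, -0.995, -0.001], [-0.995, -0.098, 0.0], [-0.0, 0.001, -1.0]]
force: [-0.6, 0.6, 0.0]
opening: 0.0874
[ 0.6554 -0.0966  0.2993] [  5.6  30.4  -1.7  -0.  -58.    0.1] 0.0874066026893889
area-dia mm 25.9 ell [27.5 32.2] xy 0.7675 -0.1817
area-dia mm 59.0 ell [58.9 59.2] xy 0.6582 -0.1001
area-dia mm 24.0 ell [15.8 47.9] xy 0.7686 -0.0182
```

View pics/w10.png

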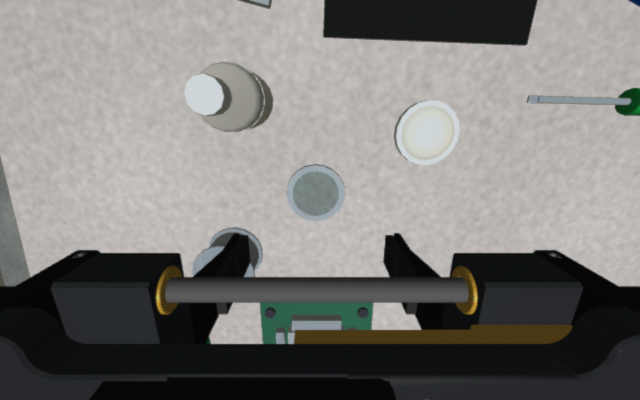

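View pics/f.png

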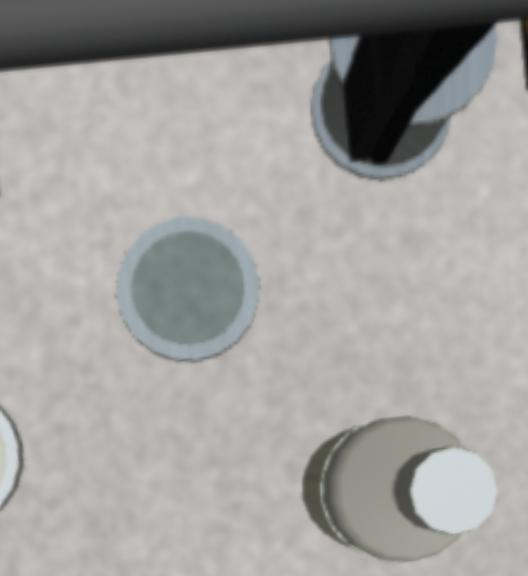

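```bash
python3 -m pendant '[{"dp":[0.07,-0.14,-1.5],"turn":[0,0,0],"jaw":1},{"dp":[0.07,-0.14,-3],"turn":[0,0,0],"jaw":1},{"dp":[0.07,-0.14,-4],"turn":[0,0,0],"jaw":1},{"dp":[0.07,-0.14,-4.5],"turn":[0,0,0],"jaw":1},{"dp":[0.07,-0.14,-4.62],"turn":[0,0,0],"jaw":1},{"dp":[0.07,-0.14,-4.62],"turn":[0,0,0],"jaw":0.4},{"dp":[0.07,-0.14,-4.62],"turn":[0,0,0],"jaw":-1},{"dp":[0.07,-0.14,-4.62],"turn":[0,0,0],"jaw":-1},{"dp":[0.07,-0.14,-4.62],"turn":[0,0,0],"jaw":-1},{"dp":[0.07,-0.14,-4.62],"turn":[0,0,0],"jaw":-1},{"dp":[0.07,-0.14,-4.62],"turn":[0,0,0],"jaw":-1}]' 25
python3 look.py w11; python3 handdisc.py w11 .0043
```

```text
time_s: 12.9
eef_pos: [0.6574, -0.1003, 0.1858]
orientation: [[0.099, -0.995, 0.001], [-0.995, -0.099, -0.0], [0.0, -0.001, -1.0]]
force: [0.1, 0.4, 4.1]
opening: 0.0584
[ 0.6574 -0.1003  0.1858] [  5.2  37.8  -7.    0.  -45.1   0.4] 0.05838638546784518
top z 0.0081
area-dia mm 55.4 ell [53.3 60.3] xy 0.6586 -0.1037
```

View pics/hd.png

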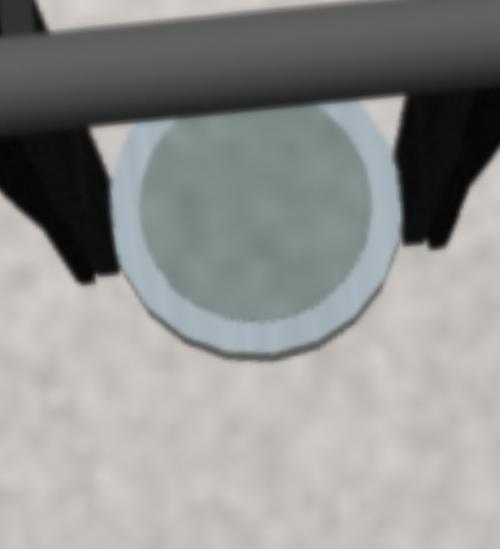

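```bash
python3 -m pendant '[{"dp":[0,0,0],"turn":[0,0,0],"jaw":-1},{"dp":[0,0,0],"turn":[0,0,0],"jaw":-1}]' ; python3 - <<'E'
from h import *
cv2.imwrite('pics/s11.png',cv2.resize(manip.capture('side')[80:230,230:400,::-1],None,fx=4,fy=4,interpolation=cv2.INTER_CUBIC))
E
```

```text
time_s: 13.15
eef_pos: [0.6574, -0.1003, 0.1857]
orientation: [[0.099, -0.995, 0.001], [-0.995, -0.099, -0.0], [0.0, -0.001, -1.0]]
force: [-1.3, 1.2, 5.4]
opening: 0.0582
```

View pics/s11.png

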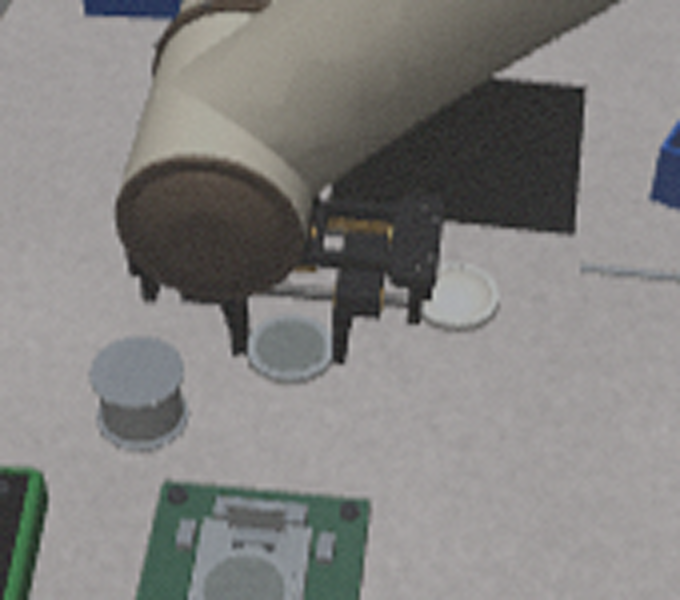

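```bash
python3 -m pendant '[{"dp":[0,0,0],"turn":[0,0,0],"jaw":0.6},{"dp":[0,0,0],"turn":[0,0,0],"jaw":0.6},{"dp":[0,0,0],"turn":[0,0,0],"jaw":0.6},{"dp":[0,0,0],"turn":[0,0,0],"jaw":0.6}]';  python3 -m pendant '[{"dp":[0,0,-0.04],"turn":[0,0,0],"jaw":0.6},{"dp":[0,0,-0.04],"turn":[0,0,0],"jaw":0.6},{"dp":[0,0,-0.04],"turn":[0,0,0],"jaw":0.6}]'
```

```text
time_s: 13.6
eef_pos: [0.6571, -0.1003, 0.1842]
orientation: [[0.099, -0.995, -0.001], [-0.995, -0.099, 0.0], [-0.0, 0.001, -1.0]]
force: [-0.4, 0.5, -0.3]
opening: 0.0694
time_s: 13.9
eef_pos: [0.6572, -0.1003, 0.1836]
orientation: [[0.099, -0.995, -0.0], [-0.995, -0.099, -0.0], [-0.0, 0.0, -1.0]]
force: [0.1, -0.2, 0.1]
opening: 0.0694
```

```bash
python3 -m pendant '[{"dp":[0,0,0],"turn":[0,0,0],"jaw":-1},{"dp":[0,0,0],"turn":[0,0,0],"jaw":-1},{"dp":[0,0,0],"turn":[0,0,0],"jaw":-1},{"dp":[0,0,0],"turn":[0,0,0],"jaw":-1},{"dp":[0,0,0],"turn":[0,0,0],"jaw":-1},{"dp":[0,0,0],"turn":[0,0,0],"jaw":-1}]' 15; python3 look.py w12; python3 handdisc.py w12 .0043
```

```text
time_s: 14.5
eef_pos: [0.6572, -0.1003, 0.1838]
orientation: [[0.099, -0.995, 0.0], [-0.995, -0.099, -0.0], [0.0, -0.0, -1.0]]
force: [0.2, 0.0, 0.1]
opening: 0.0588
[ 0.6572 -0.1003  0.1838] [  5.2  37.9  -7.1   0.  -45.    0.4] 0.05882100394875164
top z 0.0061
area-dia mm 55.5 ell [52.8 61.4] xy 0.6582 -0.1032
```

View pics/hd.png

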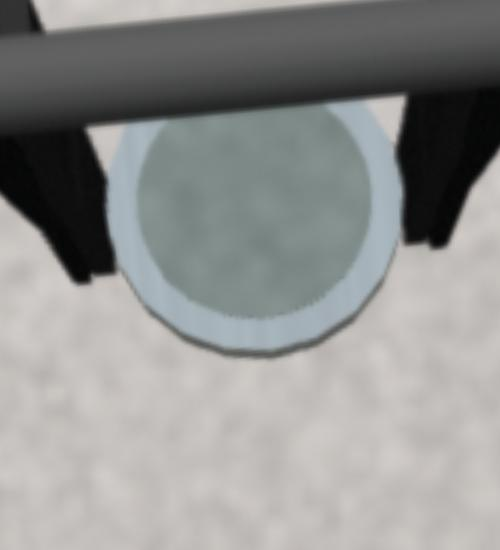

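```bash
python3 -m pendant '[{"dp":[0,0,0.5],"turn":[0,0,0],"jaw":-1},{"dp":[0,0,1.8],"turn":[0,0,0],"jaw":-1},{"dp":[0,0.4,3.2],"turn":[0,0,0],"jaw":-1},{"dp":[-0.2,2,3.2],"turn":[0,0,0],"jaw":-1},{"dp":[-0.4,3.6,3.2],"turn":[0,0,0],"jaw":-1},{"dp":[-0.6,5.2,3.2],"turn":[0,0,0],"jaw":-1},{"dp":[-0.8,6.8,3.2],"turn":[0,0,0],"jaw":-1},{"dp":[-0.91,8,3.2],"turn":[0,0,0],"jaw":-1},{"dp":[-0.91,8.38,3],"turn":[0,0,0],"jaw":-1},{"dp":[-0.91,8.38,2.2],"turn":[0,0,0],"jaw":-1},{"dp":[-0.91,8.38,1.5],"turn":[0,0,0],"jaw":-1},{"dp":[-0.91,8.38,1.5],"turn":[0,0,0],"jaw":-1},{"dp":[-0.91,8.38,1.5],"turn":[0,0,0],"jaw":-1}]' 20
python3 look.py w13
```

```text
time_s: 15.85
eef_pos: [0.6347, 0.1087, 0.2216]
orientation: [[0.099, -0.995, 0.0], [-0.995, -0.099, -0.0], [0.0, -0.0, -1.0]]
force: [-0.1, -0.1, -0.6]
opening: 0.0592
[0.6347 0.1087 0.2216] [ 24.1  33.6  -8.9   0.  -47.5 -18.5] 0.05916247128497324
```

View pics/w13.png

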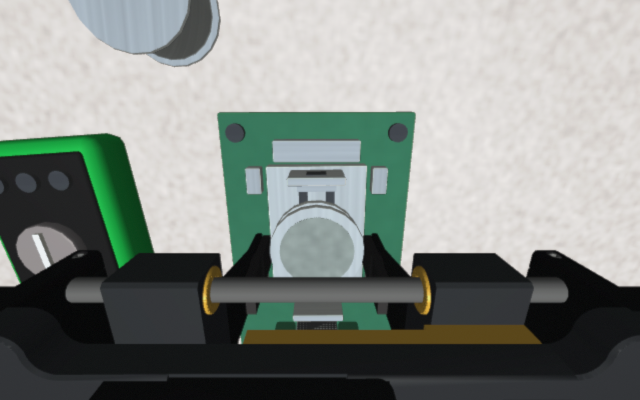

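```bash
python3 -m pendant '[{"dp":[0,0.02,-0.2],"turn":[0,0,0],"jaw":-1},{"dp":[0,0.02,-0.33],"turn":[0,0,0],"jaw":-1},{"dp":[0,0.02,-0.38],"turn":[0,0,0],"jaw":-1},{"dp":[0,0.02,-0.38],"turn":[0,0,0],"jaw":-1},{"dp":[0,0.02,-0.38],"turn":[0,0,0],"jaw":0.4},{"dp":[0,0.02,-0.38],"turn":[0,0,0],"jaw":0.6},{"dp":[0,0.02,-0.38],"turn":[0,0,0],"jaw":1},{"dp":[0,0.02,-0.38],"turn":[0,0,0],"jaw":1},{"dp":[0,0.02,0.5],"turn":[0,0,0],"jaw":1},{"dp":[0,0.02,2],"turn":[0,0,0],"jaw":1},{"dp":[0,0.02,3.5],"turn":[0,0,0],"jaw":1},{"dp":[0,0.02,5],"turn":[0,0,0],"jaw":1},{"dp":[0,0.02,5.1],"turn":[0,0,0],"jaw":1},{"dp":[0,0.02,5.1],"turn":[0,0,0],"jaw":1},{"dp":[0,0.02,5.1],"turn":[0,0,0],"jaw":1}]'
python3 look.py w14;python3 - <<'E'
from meas import *
c,im=load('w14')
cv2.imwrite('pics/f.png',top(c,im,.56,.71,.03,.19,.022,3800))
cv2.imwrite('pics/g.png',top(c,im,.56,.71,.03,.19,.034,3800))
E
```

```text
time_s: 17.4
eef_pos: [0.634, 0.1096, 0.3474]
orientation: [[0.098, -0.995, -0.002], [-0.995, -0.098, -0.0], [0.0, 0.002, -1.0]]
force: [0.4, -1.0, -0.8]
opening: 0.0873
[0.634  0.1096 0.3474] [ 24.2  26.2  -1.4  -0.  -62.5 -18.5] 0.08728514215863686
```

View pics/f.png

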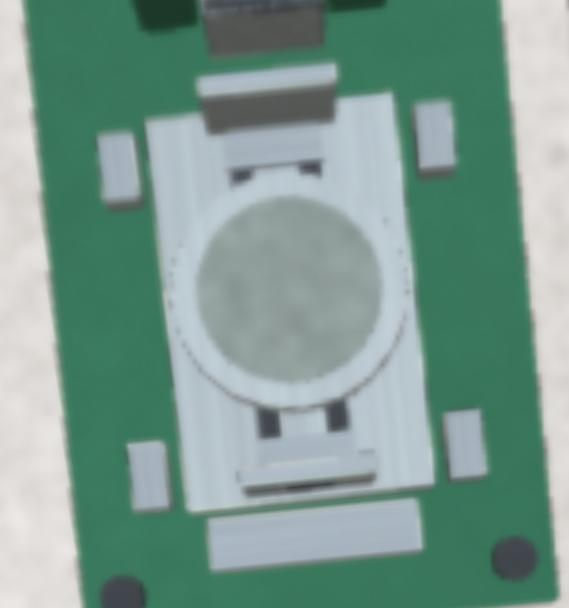

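View pics/g.png

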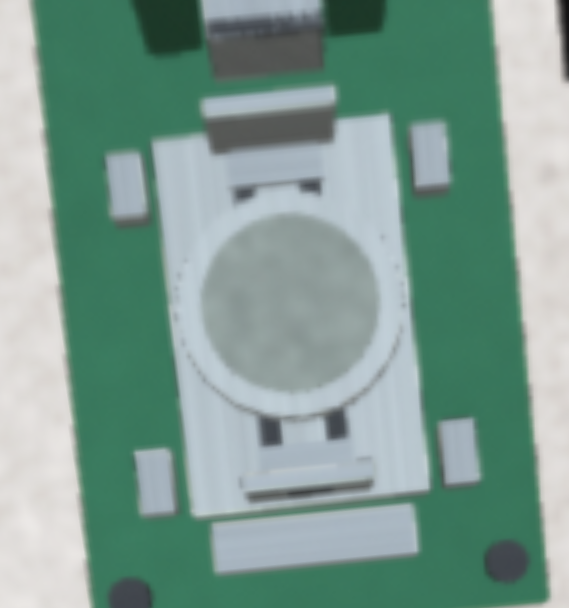

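```bash
python3 -m pendant '[{"dp":[-0.6,-2,0],"turn":[0,0,0],"jaw":1},{"dp":[-1.1,-4,-0.5],"turn":[0,0,0],"jaw":1},{"dp":[-1.7,-6,-1],"turn":[0,0,0],"jaw":1},{"dp":[-2.2,-8,-1.5],"turn":[0,0,0],"jaw":1},{"dp":[-2.8,-9.8,-1.9],"turn":[0,0,0],"jaw":1},{"dp":[-3.13,-10.9,-1.9],"turn":[0,0,0],"jaw":1},{"dp":[-3.13,-10.9,-1.9],"turn":[0,0,0],"jaw":1},{"dp":[-3.13,-10.9,-1.9],"turn":[0,0,0],"jaw":1}]'
python3 look.py w15;python3 - <<'E'
from meas import *
c,im=load('w15')
cv2.imwrite('pics/f.png',top(c,im,.5,.61,-.24,-.1,.008,4000))
E
```

```text
time_s: 18.25
eef_pos: [0.5557, -0.1637, 0.2998]
orientation: [[0.097, -0.995, -0.003], [-0.995, -0.097, 0.0], [-0.0, 0.003, -1.0]]
force: [-0.1, -0.1, -0.6]
opening: 0.0871
[ 0.5557 -0.1637  0.2998] [ -0.4  23.1 -14.2  -0.  -52.8   6. ] 0.08710507684692062
```

View pics/w15.png

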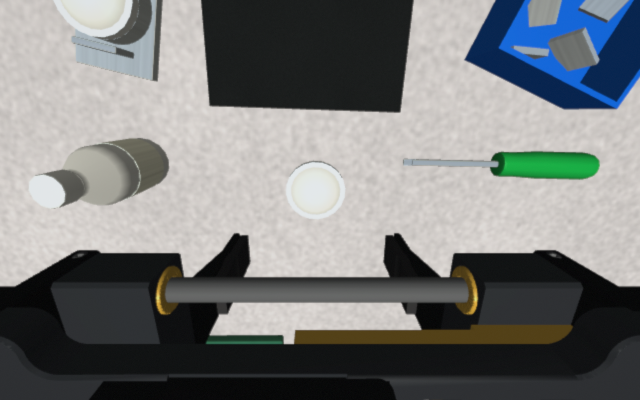

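View pics/f.png

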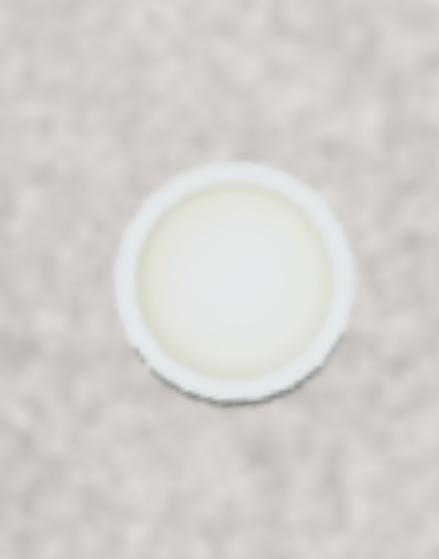

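```bash
python3 - <<'E'
from meas import *
c,im=load('w15'); print(p2w(c,403,161,.004),p2w(c,165,165,.0),p2w(c,128,95,.044),p2w(c,212,105,.003),p2w(c,400,110,.003))
E
python3 -m pendant '[{"dp":[0.07,-0.25,-1.5],"turn":[0,0,0],"jaw":1},{"dp":[0.07,-0.25,-3],"turn":[0,0,0],"jaw":1},{"dp":[0.07,-0.25,-4],"turn":[0,0,0],"jaw":1},{"dp":[0.07,-0.25,-4.5],"turn":[0,0,0],"jaw":1},{"dp":[0.07,-0.25,-4.62],"turn":[0,0,0],"jaw":1},{"dp":[0.07,-0.25,-4.62],"turn":[0,0,0],"jaw":0.6},{"dp":[0.07,-0.25,-4.62],"turn":[0,0,0],"jaw":0.6},{"dp":[0.07,-0.25,-4.62],"turn":[0,0,0],"jaw":-1},{"dp":[0.07,-0.25,-4.62],"turn":[0,0,0],"jaw":-1},{"dp":[0.07,-0.25,-4.62],"turn":[0,0,0],"jaw":-1},{"dp":[0.07,-0.25,-4.62],"turn":[0,0,0],"jaw":-1},{"dp":[0.07,-0.25,-4.62],"turn":[0,0,0],"jaw":-1}]' 12
python3 look.py w16; python3 handdisc.py w16 .0065
```

```text
[ 0.47449998 -0.20843524  0.004     ] [ 0.71181559 -0.18063112  0.        ] [ 0.71359131 -0.24516512  0.044     ] [ 0.6624267  -0.24311409  0.003     ] [ 0.48615498 -0.25577409  0.003     ]
time_s: 19.5
eef_pos: [0.5581, -0.169, 0.1866]
orientation: [[0.099, -0.995, 0.001], [-0.995, -0.099, -0.0], [0.0, -0.001, -1.0]]
force: [-1.9, 0.6, 5.5]
opening: 0.0592
[ 0.5581 -0.169   0.1866] [ -0.9  31.8 -19.6   0.  -38.5   6.6] 0.059164401260630745
top z 0.0111
```

View pics/hd.png

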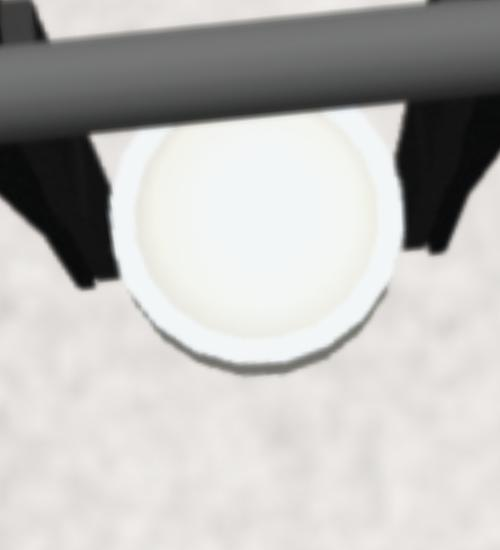

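```bash
python3 -m pendant '[{"dp":[0,0,0],"turn":[0,0,0],"jaw":0.6},{"dp":[0,0,0],"turn":[0,0,0],"jaw":0.6},{"dp":[0,0,0],"turn":[0,0,0],"jaw":0.6},{"dp":[0,0,0],"turn":[0,0,0],"jaw":0.6},{"dp":[0,0,0],"turn":[0,0,0],"jaw":-1},{"dp":[0,0,0],"turn":[0,0,0],"jaw":-1},{"dp":[0,0,0],"turn":[0,0,0],"jaw":-1},{"dp":[0,0,0],"turn":[0,0,0],"jaw":-1},{"dp":[0,0,0],"turn":[0,0,0],"jaw":-1}]' 12
python3 look.py w16; python3 handdisc.py w16 .006
```

```text
time_s: 20.45
eef_pos: [0.5579, -0.169, 0.1857]
orientation: [[0.099, -0.995, -0.0], [-0.995, -0.099, 0.0], [-0.0, 0.0, -1.0]]
force: [-0.2, 0.3, -0.5]
opening: 0.0589
[ 0.5579 -0.169   0.1857] [ -0.9  31.9 -19.7  -0.  -38.5   6.6] 0.058875448199681206
top z 0.0097
area-dia mm 8.8 ell [ 4.9 21.7] xy 0.5729 -0.1945
```

View pics/hd.png

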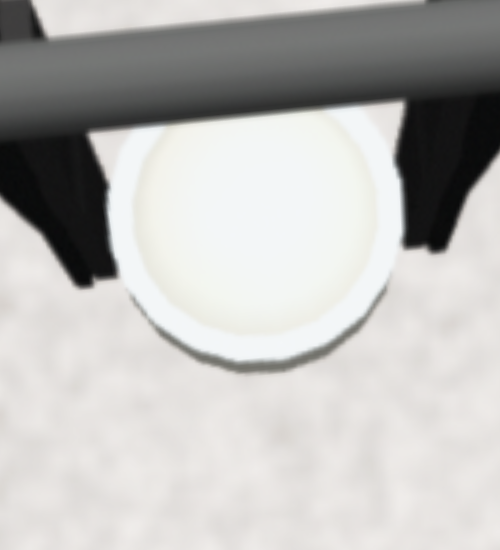

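```bash
python3 -m pendant '[{"dp":[0,0,0.5],"turn":[0,0,0],"jaw":-1},{"dp":[0,0,1.8],"turn":[0,0,0],"jaw":-1},{"dp":[0.1,0.4,3.4],"turn":[0,0,0],"jaw":-1},{"dp":[0.5,2,3.4],"turn":[0,0,0],"jaw":-1},{"dp":[1,3.8,3.4],"turn":[0,0,0],"jaw":-1},{"dp":[1.5,5.6,3.4],"turn":[0,0,0],"jaw":-1},{"dp":[2,7.4,3.4],"turn":[0,0,0],"jaw":-1},{"dp":[2.5,9.2,3.4],"turn":[0,0,0],"jaw":-1},{"dp":[2.9,10.5,3.4],"turn":[0,0,0],"jaw":-1},{"dp":[3.07,11.18,3.2],"turn":[0,0,0],"jaw":-1},{"dp":[3.07,11.18,2.4],"turn":[0,0,0],"jaw":-1},{"dp":[3.07,11.18,1.75],"turn":[0,0,0],"jaw":-1},{"dp":[3.07,11.18,1.75],"turn":[0,0,0],"jaw":-1},{"dp":[3.07,11.18,1.75],"turn":[0,0,0],"jaw":-1}]' 15
python3 look.py w17
```

```text
time_s: 21.9
eef_pos: [0.6348, 0.11, 0.2299]
orientation: [[0.098, -0.995, -0.0], [-0.995, -0.098, -0.0], [0.0, 0.0, -1.0]]
force: [-0.8, 0.3, 0.1]
opening: 0.0593
[0.6348 0.11   0.2299] [ 24.2  33.1  -8.5   0.  -48.5 -18.6] 0.059325405323553175
```

View pics/w17.png

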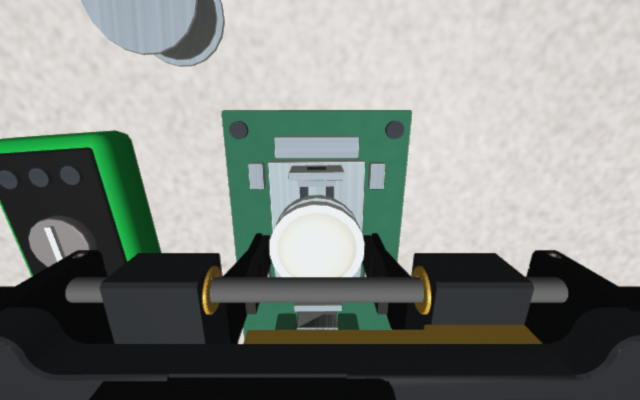

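```bash
python3 -m pendant '[{"dp":[0,0.02,-0.2],"turn":[0,0,0],"jaw":-1},{"dp":[0,0.02,-0.33],"turn":[0,0,0],"jaw":-1},{"dp":[0,0.02,-0.38],"turn":[0,0,0],"jaw":-1},{"dp":[0,0.02,-0.38],"turn":[0,0,0],"jaw":-1},{"dp":[0,0.02,-0.38],"turn":[0,0,0],"jaw":-1},{"dp":[0,0.02,-0.38],"turn":[0,0,0],"jaw":0.4},{"dp":[0,0.02,-0.38],"turn":[0,0,0],"jaw":0.6},{"dp":[0,0.02,-0.38],"turn":[0,0,0],"jaw":1},{"dp":[0,0.02,-0.38],"turn":[0,0,0],"jaw":1},{"dp":[0,0.02,0.5],"turn":[0,0,0],"jaw":1},{"dp":[0,0.02,2],"turn":[0,0,0],"jaw":1},{"dp":[0,0.02,3.5],"turn":[0,0,0],"jaw":1},{"dp":[0,0.02,4.7],"turn":[0,0,0],"jaw":1},{"dp":[0,0.02,4.7],"turn":[0,0,0],"jaw":1},{"dp":[0,0.02,4.7],"turn":[0,0,0],"jaw":1}]'
python3 look.py w18;python3 - <<'E'
from meas import *
c,im=load('w18')
cv2.imwrite('pics/f.png',np.hstack([top(c,im,.57,.70,.04,.18,.022,3000),top(c,im,.57,.70,.04,.18,.042,3000)]))
cv2.imwrite('pics/s18.png',cv2.resize(manip.capture('side')[170:330,230:400,::-1],None,fx=4,fy=4,interpolation=cv2.INTER_CUBIC)[:600])
E
```

```text
time_s: 23.45
eef_pos: [0.6345, 0.111, 0.3477]
orientation: [[0.099, -0.995, 0.001], [-0.995, -0.099, 0.001], [-0.001, -0.001, -1.0]]
force: [-0.8, 0.6, 0.2]
opening: 0.0869
[0.6345 0.111  0.3477] [ 24.3  26.3  -1.3  -0.  -62.3 -18.6] 0.08691381332664597
```

View pics/f.png

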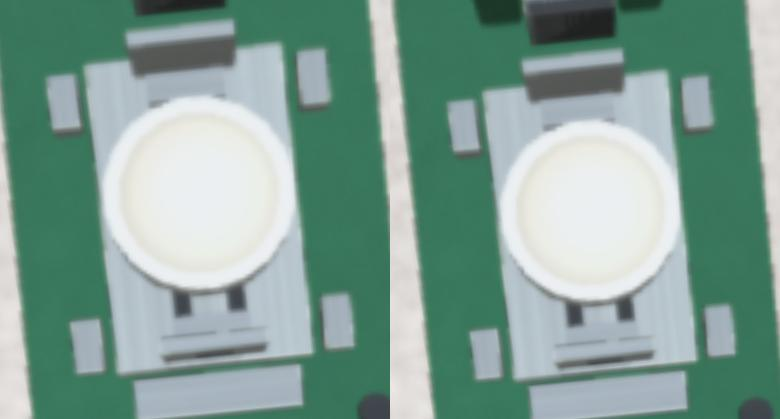

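View pics/s18.png

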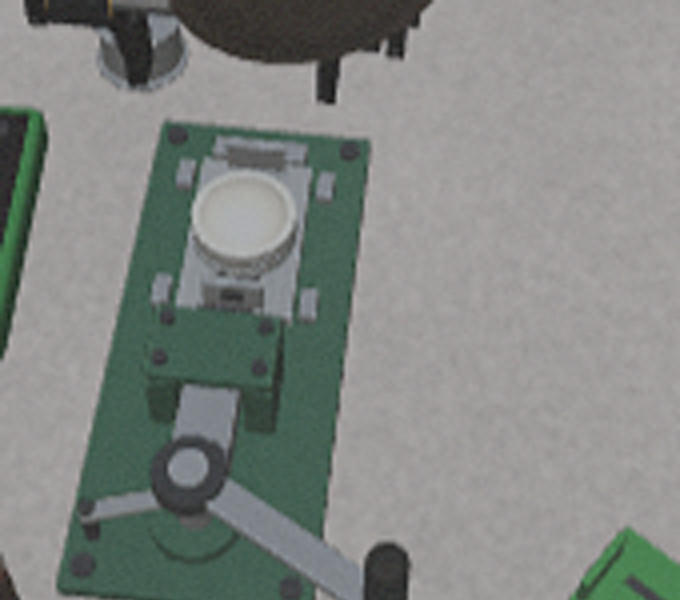

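```bash
python3 -m pendant '[{"dp":[-1,1.7,0],"turn":[0,0,0.15],"jaw":1},{"dp":[-2,3.4,0],"turn":[0,0,0.3],"jaw":1},{"dp":[-3,5.1,0],"turn":[0,0,0.45],"jaw":1},{"dp":[-4,6.8,0],"turn":[0,0,0.6],"jaw":1},{"dp":[-4.9,8.58,0],"turn":[0,0,0.75],"jaw":1},{"dp":[-4.9,8.58,0],"turn":[0,0,0.9],"jaw":1},{"dp":[-4.9,8.58,0],"turn":[0,0,1.073],"jaw":1},{"dp":[-4.9,8.58,0],"turn":[0,0,1.073],"jaw":1},{"dp":[-4.9,8.58,0],"turn":[0,0,1.073],"jaw":1},{"dp":[-4.9,8.58,0],"turn":[0,0,1.073],"jaw":1}]'
python3 look.py w19
```

```text
time_s: 24.55
eef_pos: [0.5124, 0.3251, 0.3463]
orientation: [[0.92, -0.391, -0.001], [-0.391, -0.92, -0.001], [-0.001, 0.001, -1.0]]
force: [-0.0, -0.3, -0.1]
opening: 0.0869
[0.5124 0.3251 0.3463] [ 47.7  22.9  -7.   -0.  -60.2  19.3] 0.08687686068612535
```

View pics/w19.png

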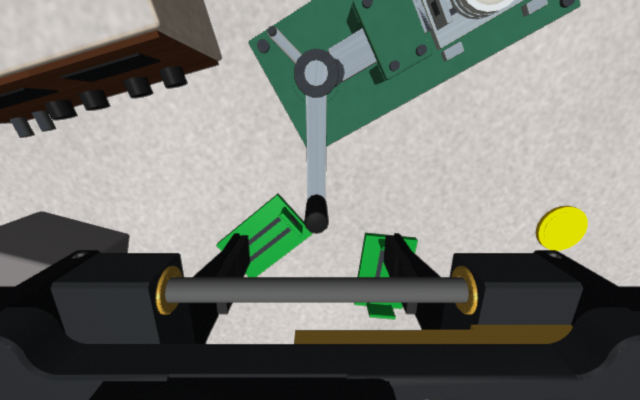

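```bash
python3 - <<'E'
from meas import *
c,im=load('w19');R,p=c['R'],c['p']
for n,u,v,z in [('handle',316.5,222,.12),('pivot',316,72,.074),('boxcorner bottom',219,63,0),('corner low left',40,135,0),('dark box',128,238,0),('dark box',45,212,0)]:
    w=p2w(c,u,v,z);print(n,w.round(4),(R.T@(w-p)).round(4))
E
python3 - <<'E'
from h import *
a=cv2.imread('pics/scene0.png')
cv2.imwrite('pics/z1.png',cv2.resize(a[280:400,200:520],None,fx=2.4,fy=2.4))
b=cv2.imread('pics/side0.png')
cv2.imwrite('pics/z2.png',cv2.resize(b[240:400,0:420],None,fx=1.9,fy=1.9))
E
```

```text
handle [0.5117 0.3254 0.12  ] [-0.0006 -0.0004  0.2263]
pivot [0.6174 0.281  0.074 ] [ 0.1141 -0.0009  0.2723]
boxcorner bottom [0.6736 0.3693 0.    ] [ 0.1313 -0.1042  0.3461]
corner low left [0.6878 0.5936 0.    ] [ 0.0567 -0.3162  0.3459]
dark box [0.5403 0.5766 0.    ] [-0.0724 -0.2429  0.3461]
dark box [0.6104 0.6507 0.    ] [-0.0369 -0.3385  0.3459]
```

View pics/z1.png

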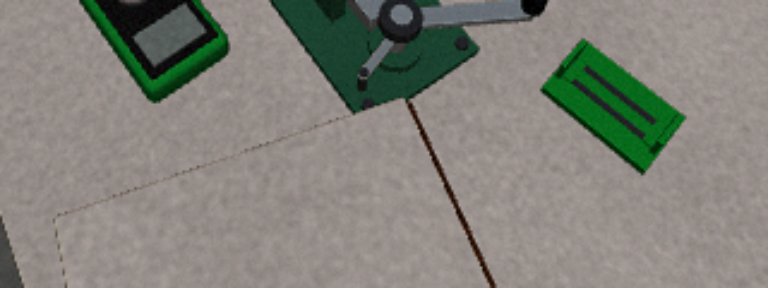

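View pics/z2.png

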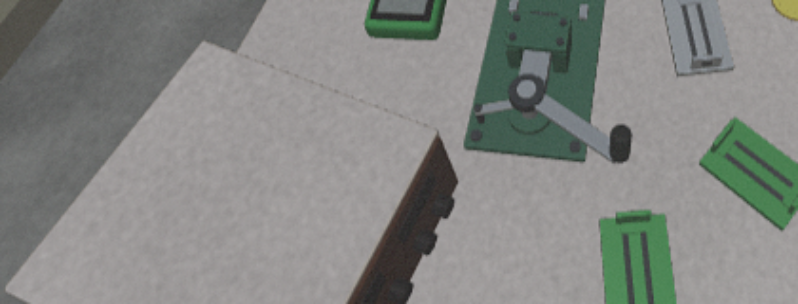

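```bash
python3 -m pendant '[{"dp":[0,0,-1.2],"turn":[0,0,0],"jaw":1},{"dp":[0,0,-2.4],"turn":[0,0,0],"jaw":1},{"dp":[0,0,-3.2],"turn":[0,0,0],"jaw":1},{"dp":[0,0,-3.5],"turn":[0,0,0],"jaw":1},{"dp":[0,0,-3.5],"turn":[0,0,0],"jaw":0.5},{"dp":[0,0,-3.5],"turn":[0,0,0],"jaw":0},{"dp":[0,0,-3.5],"turn":[0,0,0],"jaw":-0.3},{"dp":[0,0,-3.5],"turn":[0,0,0],"jaw":-0.5},{"dp":[0,0,-3.5],"turn":[0,0,0],"jaw":-1},{"dp":[0,0,-3.5],"turn":[0,0,0],"jaw":-1},{"dp":[0,0,-3.5],"turn":[0,0,0],"jaw":-1},{"dp":[0,0,-3.5],"turn":[0,0,0],"jaw":-1},{"dp":[0,0,-3.5],"turn":[0,0,0],"jaw":-1},{"dp":[0,0,-3.5],"turn":[0,0,0],"jaw":-1},{"dp":[0,0,-3.5],"turn":[0,0,0],"jaw":-1}]' 25
python3 look.py w20
```

```text
time_s: 26.1
eef_pos: [0.5122, 0.3253, 0.2595]
orientation: [[0.922, -0.388, -0.0], [-0.388, -0.922, -0.0], [-0.0, 0.001, -1.0]]
force: [-0.6, -1.3, 0.9]
opening: 0.0194
[0.5122 0.3253 0.2595] [ 47.7  28.1 -12.7   0.  -49.3  19.5] 0.01936275105272428
```

View pics/w20.png

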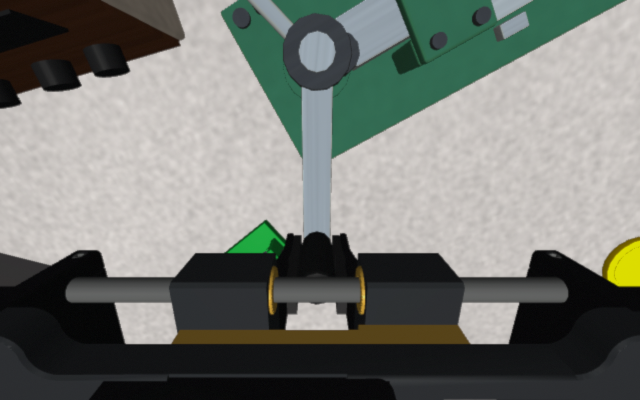

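```bash
python3 -m pendant '[{"dp":[-0.08,-0.21,0],"turn":[0,0,0.05],"jaw":-1},{"dp":[-0.156,-0.432,0],"turn":[0,0,0.1],"jaw":-1},{"dp":[-0.27,-0.878,0],"turn":[0,0,0.2],"jaw":-1},{"dp":[-0.337,-1.333,0],"turn":[0,0,0.3],"jaw":-1},{"dp":[-0.359,-1.792,0],"turn":[0,0,0.4],"jaw":-1},{"dp":[-0.335,-2.251,0],"turn":[0,0,0.5],"jaw":-1},{"dp":[-0.266,-2.706,0],"turn":[0,0,0.6],"jaw":-1},{"dp":[-0.151,-3.151,0],"turn":[0,0,0.7],"jaw":-1},{"dp":[0.008,-3.583,0],"turn":[0,0,0.8],"jaw":-1},{"dp":[0.1,-3.8,0],"turn":[0,0,0.85],"jaw":-1},{"dp":[0.208,-3.996,0],"turn":[0,0,0.9],"jaw":-1},{"dp":[0.33,-4.2,0],"turn":[0,0,0.95],"jaw":-1},{"dp":[0.449,-4.387,0],"turn":[0,0,1.0],"jaw":-1},{"dp":[0.502,-4.463,0],"turn":[0,0,1.02],"jaw":-1},{"dp":[0.502,-4.463,0],"turn":[0,0,1.02],"jaw":-1},{"dp":[0.502,-4.463,0],"turn":[0,0,1.02],"jaw":-1},{"dp":[0.502,-4.463,0],"turn":[0,0,1.02],"jaw":-1}]' 30
python3 look.py w21; python3 - <<'E'
from h import *
s=manip.observe();p=s['eef_pos'];print(np.degrees(np.arctan2(p[1]-.2809,p[0]-.6178))%360-157.2, np.hypot(p[1]-.2809,p[0]-.6178),s['force'])
E
```

```text
time_s: 27.85
eef_pos: [0.5235, 0.2154, 0.2594]
orientation: [[0.814, 0.581, -0.002], [0.581, -0.814, 0.003], [-0.0, -0.003, -1.0]]
force: [-7.0, 7.6, 2.5]
opening: 0.0195
[0.5235 0.2154 0.2594] [ 38.7  24.8 -18.5  -0.2 -46.7  87. ] 0.019466521141994486
57.60316117908195 0.11479480804771235 [-8.06280864  7.46642178  2.56280978]
```

View pics/w21.png

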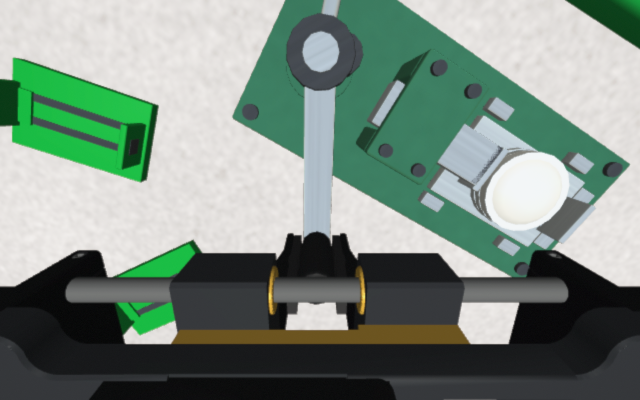

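```bash
python3 -m pendant '[{"dp":[-0.15,0.24,0],"turn":[0,0,-0.06],"jaw":-1},{"dp":[-0.294,0.467,0],"turn":[0,0,-0.12],"jaw":-1},{"dp":[-0.494,0.88,0],"turn":[0,0,-0.22],"jaw":-1},{"dp":[-0.653,1.312,0],"turn":[0,0,-0.32],"jaw":-1},{"dp":[-0.768,1.757,0],"turn":[0,0,-0.42],"jaw":-1},{"dp":[-0.837,2.212,0],"turn":[0,0,-0.52],"jaw":-1},{"dp":[-0.861,2.671,0],"turn":[0,0,-0.62],"jaw":-1},{"dp":[-0.839,3.13,0],"turn":[0,0,-0.72],"jaw":-1},{"dp":[-0.772,3.585,0],"turn":[0,0,-0.82],"jaw":-1},{"dp":[-0.658,4.031,0],"turn":[0,0,-0.92],"jaw":-1},{"dp":[-0.582,4.253,0],"turn":[0,0,-0.97],"jaw":-1},{"dp":[-0.502,4.463,0],"turn":[0,0,-1.02],"jaw":-1},{"dp":[-0.502,4.463,0],"turn":[0,0,-1.02],"jaw":-1},{"dp":[-0.502,4.463,0],"turn":[0,0,-1.02],"jaw":0},{"dp":[-0.502,4.463,0],"turn":[0,0,-1.02],"jaw":1},{"dp":[-0.502,4.463,0],"turn":[0,0,-1.02],"jaw":1},{"dp":[-0.502,4.463,0],"turn":[0,0,-1.02],"jaw":1},{"dp":[-0.502,4.463,0],"turn":[0,0,-1.02],"jaw":1},{"dp":[-0.502,4.463,2],"turn":[0,0,-1.02],"jaw":1},{"dp":[-0.502,4.463,3.6],"turn":[0,0,-1.02],"jaw":1}]'
python3 look.py w22
```

```text
time_s: 29.9
eef_pos: [0.5123, 0.3255, 0.3504]
orientation: [[0.922, -0.388, -0.0], [-0.388, -0.922, -0.001], [0.0, 0.001, -1.0]]
force: [1.2, 1.4, 1.5]
opening: 0.067
[0.5123 0.3255 0.3504] [ 47.7  22.7  -6.7   0.  -60.7  19.5] 0.06703659886168695
```

View pics/w22.png

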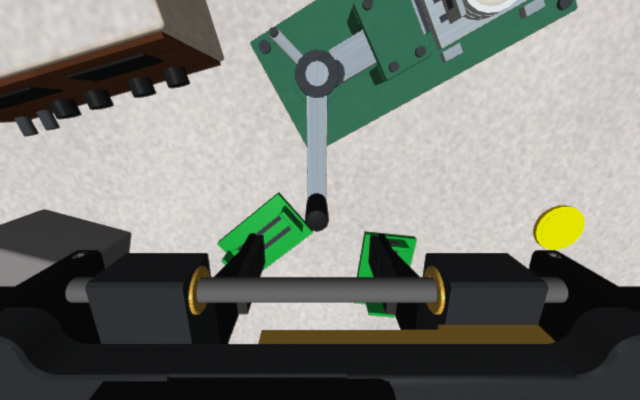

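```bash
python3 -m pendant '[{"dp":[1,-1.7,0],"turn":[0,0,-0.15],"jaw":1},{"dp":[2,-3.4,0],"turn":[0,0,-0.3],"jaw":1},{"dp":[3,-5.1,0],"turn":[0,0,-0.45],"jaw":1},{"dp":[4,-6.8,0],"turn":[0,0,-0.6],"jaw":1},{"dp":[4.9,-8.58,0],"turn":[0,0,-0.75],"jaw":1},{"dp":[4.9,-8.58,0],"turn":[0,0,-0.9],"jaw":1},{"dp":[4.9,-8.58,0],"turn":[0,0,-1.074],"jaw":1},{"dp":[4.9,-8.58,0],"turn":[0,0,-1.074],"jaw":1},{"dp":[4.9,-8.58,0],"turn":[0,0,-1.074],"jaw":1},{"dp":[4.9,-8.58,0],"turn":[0,0,-1.074],"jaw":1}]'
python3 look.py w23;python3 - <<'E'
from meas import *
c,im=load('w23')
cv2.imwrite('pics/f.png',np.hstack([top(c,im,.57,.70,.04,.18,.022,3000),top(c,im,.57,.70,.04,.18,.042,3000)]))
E
```

```text
time_s: 30.95
eef_pos: [0.6346, 0.1114, 0.3495]
orientation: [[0.101, -0.995, 0.0], [-0.995, -0.101, 0.0], [-0.0, -0.0, -1.0]]
force: [0.5, -0.3, 0.7]
opening: 0.0872
[0.6346 0.1114 0.3495] [ 24.3  26.2  -1.1  -0.  -62.7 -18.5] 0.0871853851689535
```

View pics/f.png

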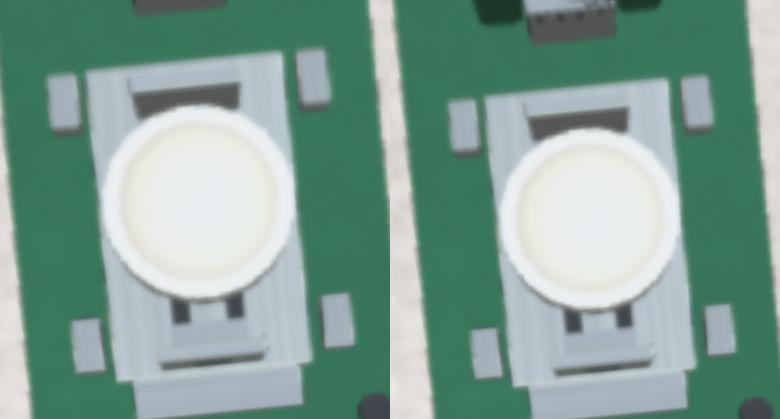

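```bash
python3 -m pendant '[{"dp":[0,-0.16,-1.5],"turn":[0,0,0],"jaw":1},{"dp":[0,-0.16,-3],"turn":[0,0,0],"jaw":1},{"dp":[0,-0.16,-4.4],"turn":[0,0,0],"jaw":1},{"dp":[0,-0.16,-5.4],"turn":[0,0,0],"jaw":1},{"dp":[0,-0.16,-5.9],"turn":[0,0,0],"jaw":1},{"dp":[0,-0.16,-6.11],"turn":[0,0,0],"jaw":1},{"dp":[0,-0.16,-6.11],"turn":[0,0,0],"jaw":1},{"dp":[0,-0.16,-6.11],"turn":[0,0,0],"jaw":1},{"dp":[0,-0.16,-6.11],"turn":[0,0,0],"jaw":1},{"dp":[0,-0.16,-6.11],"turn":[0,0,0],"jaw":0.7}]' 12
python3 -m pendant '[{"dp":[0,0,0],"turn":[0,0,0],"jaw":0.6},{"dp":[0,0,0],"turn":[0,0,0],"jaw":0.5},{"dp":[0,0,0],"turn":[0,0,0],"jaw":0.4},{"dp":[0,0,0],"turn":[0,0,0],"jaw":0.2},{"dp":[0,0,0],"turn":[0,0,0],"jaw":-1},{"dp":[0,0,0],"turn":[0,0,0],"jaw":-1},{"dp":[0,0,0],"turn":[0,0,0],"jaw":-1}]' 12
python3 -m pendant '[{"dp":[0,0,0],"turn":[0,0,0],"jaw":-1},{"dp":[0,0,0],"turn":[0,0,0],"jaw":-1}]' 40
python3 look.py w24
```

```text
time_s: 32.0
eef_pos: [0.635, 0.1071, 0.198]
orientation: [[0.098, -0.995, 0.002], [-0.995, -0.098, 0.001], [-0.001, -0.002, -1.0]]
force: [-0.5, 0.7, 0.4]
opening: 0.0837
time_s: 32.7
eef_pos: [0.6345, 0.107, 0.1969]
orientation: [[0.098, -0.995, -0.001], [-0.995, -0.098, -0.0], [0.0, 0.001, -1.0]]
force: [-1.8, -0.0, 3.6]
opening: 0.066
time_s: 32.9
eef_pos: [0.6345, 0.1069, 0.1969]
orientation: [[0.098, -0.995, -0.001], [-0.995, -0.098, -0.0], [0.0, 0.001, -1.0]]
force: [-3.1, 0.5, 3.8]
opening: 0.0655
[0.6345 0.1069 0.1969] [ 23.9  35.4 -10.   -0.  -44.7 -18.3] 0.0654883024319286
```

View pics/w24.png

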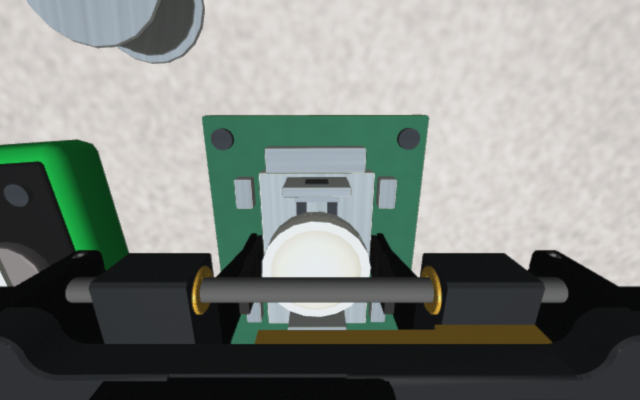

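```bash
python3 -m pendant '[{"dp":[0,0,0.1],"turn":[0,0,0],"jaw":-1},{"dp":[0,0,0.3],"turn":[0,0,0],"jaw":-1},{"dp":[0,0,0.55],"turn":[0,0,0],"jaw":-1},{"dp":[0,0,0.8],"turn":[0,0,0],"jaw":-1},{"dp":[0,-0.1,1.0],"turn":[0,0,0],"jaw":-1},{"dp":[0,-0.25,1.2],"turn":[0,0,0],"jaw":-1},{"dp":[0,-0.4,1.3],"turn":[0,0,0],"jaw":-1},{"dp":[0,-0.5,1.3],"turn":[0,0,0],"jaw":-1},{"dp":[0,-0.5,1.3],"turn":[0,0,0],"jaw":-1},{"dp":[0,-0.5,1.3],"turn":[0,0,0],"jaw":-1}]'
python3 look.py w25
```

```text
time_s: 33.95
eef_pos: [0.6346, 0.0943, 0.2289]
orientation: [[0.098, -0.995, -0.001], [-0.995, -0.098, -0.0], [0.0, 0.001, -1.0]]
force: [-0.8, 0.9, -3.8]
opening: 0.0655
[0.6346 0.0943 0.2289] [ 22.9  32.9  -8.9  -0.  -48.2 -17.3] 0.06553243099289174
```

View pics/w25.png

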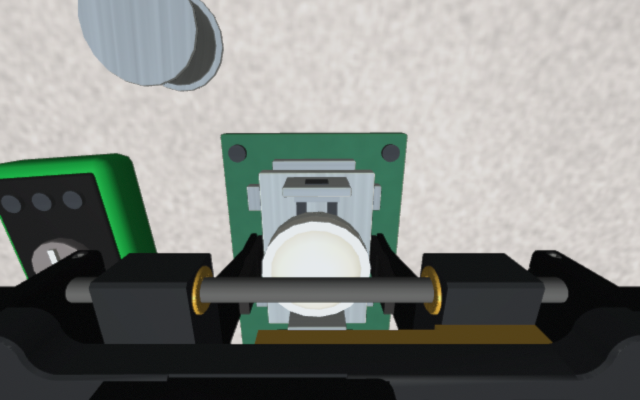

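```bash
python3 - <<'E'
from meas import *
c,im=load('w25');R,p=c['R'],c['p']
for uv in [(260,174),(374,173.5),(268,323),(366,323)]: print((R.T@(p2w(c,*uv,p[2]-.1749)-p)).round(4))
E
python3 -m pendant '[{"dp":[0,0,0],"turn":[0,0,0.03],"jaw":-1},{"dp":[0,0,0],"turn":[0,0,0.08],"jaw":-1},{"dp":[0,0,0],"turn":[0,0,0.15],"jaw":-1},{"dp":[0,0,0],"turn":[0,0,0.24],"jaw":-1},{"dp":[0,0,0],"turn":[0,0,0.35],"jaw":-1},{"dp":[0,0,0],"turn":[0,0,0.47],"jaw":-1},{"dp":[0,0,0],"turn":[0,0,0.59],"jaw":-1},{"dp":[0,0,0],"turn":[0,0,0.71],"jaw":-1},{"dp":[0,0,0],"turn":[0,0,0.83],"jaw":-1},{"dp":[0,0,0],"turn":[0,0,0.95],"jaw":-1},{"dp":[0,0,0],"turn":[0,0,1.07],"jaw":-1},{"dp":[0,0,0],"turn":[0,0,1.19],"jaw":-1},{"dp":[0,0,0],"turn":[0,0,1.3],"jaw":-1},{"dp":[0,0,0],"turn":[0,0,1.39],"jaw":-1},{"dp":[0,0,0],"turn":[0,0,1.46],"jaw":-1},{"dp":[0,0,0],"turn":[0,0,1.51],"jaw":-1},{"dp":[0,0,0],"turn":[0,0,1.545],"jaw":-1},{"dp":[0,0,0],"turn":[0,0,1.565],"jaw":-1},{"dp":[0,0,0],"turn":[0,0,1.57],"jaw":-1}]'
python3 look.py w26
```

```text
[ 0.051  -0.0326  0.1749]
[0.0513 0.0319 0.1749]
[-0.0523 -0.0338  0.1749]
[-0.0523  0.0327  0.1749]
time_s: 35.9
eef_pos: [0.6347, 0.0946, 0.2291]
orientation: [[0.995, 0.098, -0.0], [0.098, -0.995, -0.0], [-0.0, 0.0, -1.0]]
force: [-0.0, -1.0, -4.3]
opening: 0.0655
[0.6347 0.0946 0.2291] [ 22.9  32.9  -8.9  -0.  -48.2  72.7] 0.0654667610251046
```

View pics/w26.png

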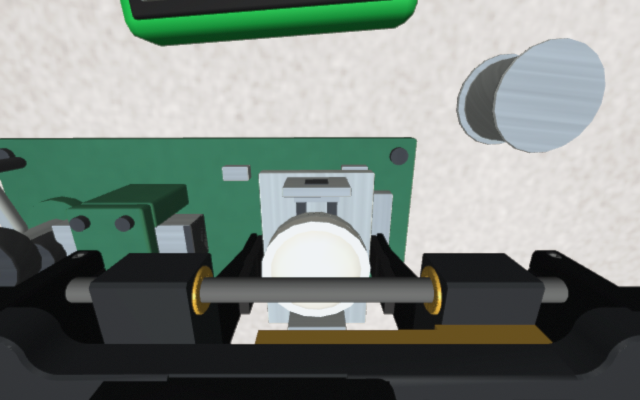

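```bash
python3 -m pendant '[{"dp":[0,0,0],"turn":[0,0,0.03],"jaw":-1},{"dp":[0,0,0],"turn":[0,0,0.08],"jaw":-1},{"dp":[0,0,0],"turn":[0,0,0.15],"jaw":-1},{"dp":[0,0,0],"turn":[0,0,0.24],"jaw":-1},{"dp":[0,0,0],"turn":[0,0,0.35],"jaw":-1},{"dp":[0,0,0],"turn":[0,0,0.47],"jaw":-1},{"dp":[0,0,0],"turn":[0,0,0.59],"jaw":-1},{"dp":[0,0,0],"turn":[0,0,0.71],"jaw":-1},{"dp":[0,0,0],"turn":[0,0,0.83],"jaw":-1},{"dp":[0,0,0],"turn":[0,0,0.95],"jaw":-1},{"dp":[0,0,0],"turn":[0,0,1.07],"jaw":-1},{"dp":[0,0,0],"turn":[0,0,1.19],"jaw":-1},{"dp":[0,0,0],"turn":[0,0,1.3],"jaw":-1},{"dp":[0,0,0],"turn":[0,0,1.39],"jaw":-1},{"dp":[0,0,0],"turn":[0,0,1.46],"jaw":-1},{"dp":[0,0,0],"turn":[0,0,1.51],"jaw":-1},{"dp":[0,0,0],"turn":[0,0,1.545],"jaw":-1},{"dp":[0,0,0],"turn":[0,0,1.565],"jaw":-1},{"dp":[0,0,0],"turn":[0,0,1.572],"jaw":-1},{"dp":[0,0,0],"turn":[0,0,1.572],"jaw":-1}]'
python3 look.py w27
```

```text
time_s: 37.95
eef_pos: [0.6347, 0.0945, 0.2293]
orientation: [[-0.098, 0.995, 0.0], [0.995, 0.098, 0.0], [0.0, 0.0, -1.0]]
force: [-0.1, 0.0, -3.3]
opening: 0.0654
[0.6347 0.0945 0.2293] [ 22.9  32.9  -8.9  -0.  -48.2 162.8] 0.065359195793117
```

View pics/w27.png

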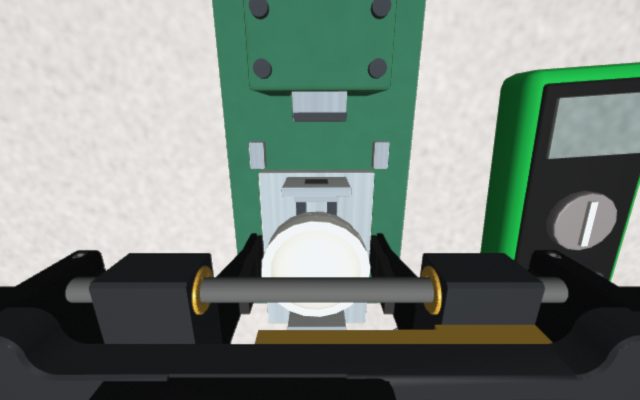

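```bash
python3 -m pendant '[{"dp":[0,0.1,0],"turn":[0,0,0],"jaw":-1},{"dp":[0,0.3,0],"turn":[0,0,0],"jaw":-1},{"dp":[0,0.5,0],"turn":[0,0,0],"jaw":-1},{"dp":[0,0.64,0],"turn":[0,0,0],"jaw":-1},{"dp":[0,0.68,-0.05],"turn":[0,0,0],"jaw":-1},{"dp":[0,0.68,-0.2],"turn":[0,0,0],"jaw":-1},{"dp":[0,0.68,-0.4],"turn":[0,0,0],"jaw":-1},{"dp":[0,0.68,-0.55],"turn":[0,0,0],"jaw":-1},{"dp":[0,0.68,-0.6],"turn":[0,0,0],"jaw":-1},{"dp":[0,0.68,-0.6],"turn":[0,0,0],"jaw":-1}]'
python3 look.py w28
python3 - <<'E'
from meas import *
c,im=load('w28')
cv2.imwrite('pics/f.png',cv2.resize(im[70:330,200:440],None,fx=2.3,fy=2.3,interpolation=cv2.INTER_CUBIC))
E
```

```text
time_s: 39.0
eef_pos: [0.6346, 0.1113, 0.2138]
orientation: [[-0.098, 0.995, -0.001], [0.995, 0.098, -0.0], [-0.0, -0.001, -1.0]]
force: [-0.0, -1.3, -4.2]
opening: 0.0656
[0.6346 0.1113 0.2138] [ 24.3  34.2  -9.2   0.  -46.7 161.3] 0.06559309157045595
```

View pics/f.png

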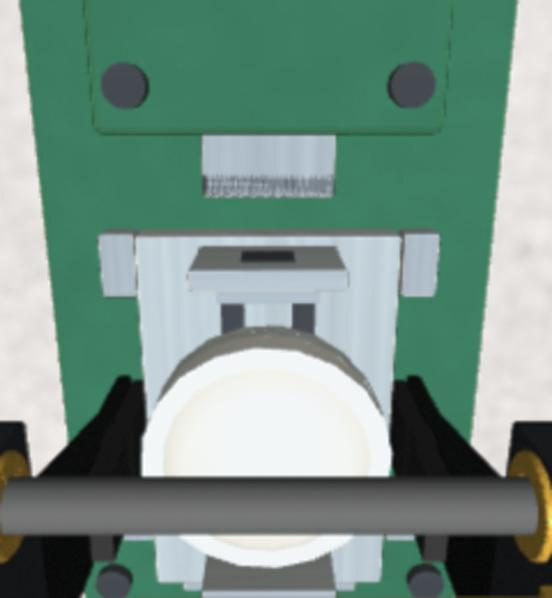

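```bash
python3 -m pendant '[{"dp":[0.02,0,-0.1],"turn":[0,0,0],"jaw":-1},{"dp":[0.02,0,-0.3],"turn":[0,0,0],"jaw":-1},{"dp":[0.02,0,-0.5],"turn":[0,0,0],"jaw":-1},{"dp":[0.02,0,-0.62],"turn":[0,0,0],"jaw":-1},{"dp":[0.02,0,-0.67],"turn":[0,0,0],"jaw":-1},{"dp":[0.02,0,-0.67],"turn":[0,0,0],"jaw":-1},{"dp":[0.02,0,-0.67],"turn":[0,0,0],"jaw":-1},{"dp":[0.02,0,-0.67],"turn":[0,0,0],"jaw":0.6},{"dp":[0.02,0,-0.67],"turn":[0,0,0],"jaw":0.8},{"dp":[0.02,0,-0.67],"turn":[0,0,0],"jaw":1},{"dp":[0.02,0,-0.67],"turn":[0,0,0],"jaw":1},{"dp":[0.02,0,-0.4],"turn":[0,0,0],"jaw":1},{"dp":[0.02,0,1],"turn":[0,0,0],"jaw":1},{"dp":[0.02,0,3],"turn":[0,0,0],"jaw":1},{"dp":[0.02,0,5],"turn":[0,0,0],"jaw":1},{"dp":[0.02,0,5.4],"turn":[0,0,0],"jaw":1},{"dp":[0.02,0,5.4],"turn":[0,0,0],"jaw":1},{"dp":[0.02,0,5.4],"turn":[0,0,0],"jaw":1}]'
python3 look.py w29;python3 - <<'E'
from meas import *
c,im=load('w29')
cv2.imwrite('pics/f.png',np.hstack([top(c,im,.57,.70,.04,.18,.022,3000),top(c,im,.57,.70,.04,.18,.042,3000)]))
E
```

```text
time_s: 40.85
eef_pos: [0.6346, 0.1113, 0.3483]
orientation: [[-0.098, 0.995, -0.002], [0.995, 0.098, 0.0], [0.0, -0.002, -1.0]]
force: [-0.3, 0.0, -1.0]
opening: 0.0871
[0.6346 0.1113 0.3483] [ 2.430e+01  2.630e+01 -1.200e+00 -1.000e-01 -6.270e+01  1.613e+02] 0.08711127272568796
```

View pics/f.png

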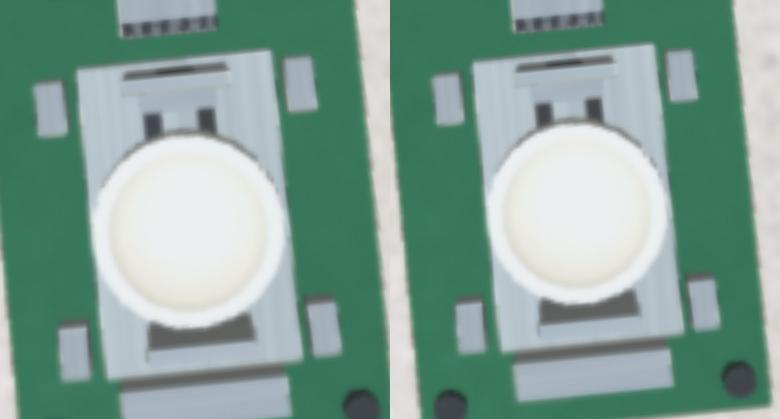

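View pics/w29.png

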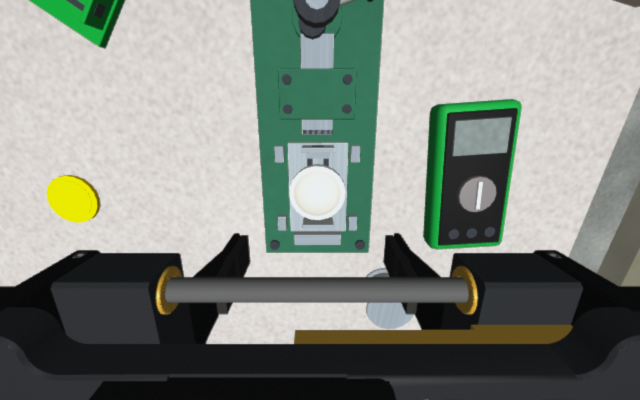

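```bash
python3 -m pendant '[{"dp":[-0.6,1,0],"turn":[0,0,-0.15],"jaw":1},{"dp":[-1.2,2,0],"turn":[0,0,-0.3],"jaw":1},{"dp":[-1.8,3.1,0],"turn":[0,0,-0.45],"jaw":1},{"dp":[-2.4,4.2,0],"turn":[0,0,-0.6],"jaw":1},{"dp":[-3,5.2,0],"turn":[0,0,-0.75],"jaw":1},{"dp":[-3.6,6.3,0],"turn":[0,0,-0.9],"jaw":1},{"dp":[-4.2,7.4,0],"turn":[0,0,-1.05],"jaw":1},{"dp":[-4.9,8.56,0],"turn":[0,0,-1.2],"jaw":1},{"dp":[-4.9,8.56,0],"turn":[0,0,-1.35],"jaw":1},{"dp":[-4.9,8.56,0],"turn":[0,0,-1.5],"jaw":1},{"dp":[-4.9,8.56,0],"turn":[0,0,-1.65],"jaw":1},{"dp":[-4.9,8.56,0],"turn":[0,0,-1.8],"jaw":1},{"dp":[-4.9,8.56,0],"turn":[0,0,-1.95],"jaw":1},{"dp":[-4.9,8.56,0],"turn":[0,0,-2.068],"jaw":1},{"dp":[-4.9,8.56,0],"turn":[0,0,-2.068],"jaw":1},{"dp":[-4.9,8.56,0],"turn":[0,0,-2.068],"jaw":1},{"dp":[-4.9,8.56,0],"turn":[0,0,-2.068],"jaw":1}]'
python3 look.py w30
```

```text
time_s: 42.6
eef_pos: [0.5127, 0.3255, 0.3483]
orientation: [[0.922, -0.387, -0.001], [-0.387, -0.922, -0.001], [-0.001, 0.002, -1.0]]
force: [-0.3, -0.2, 0.1]
opening: 0.0872
[0.5127 0.3255 0.3483] [ 47.7  22.9  -6.8  -0.  -60.5  19.6] 0.08724229628657948
```

View pics/w30.png

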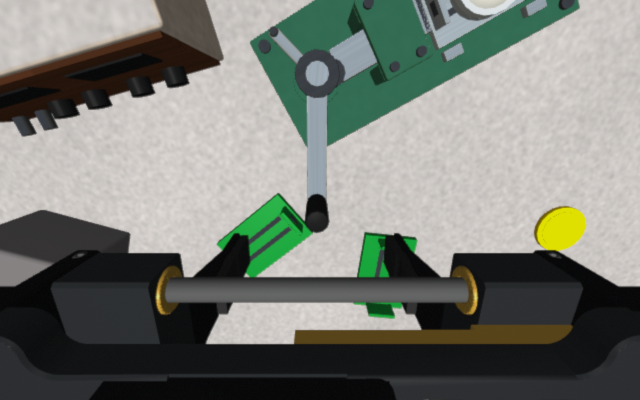

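Same view as before the first pull, with the handle at (317,221). I repeat the pull.

```bash
python3 -m pendant '[{"dp":[0,0,-1.2],"turn":[0,0,0],"jaw":1},{"dp":[0,0,-2.4],"turn":[0,0,0],"jaw":1},{"dp":[0,0,-3.2],"turn":[0,0,0],"jaw":1},{"dp":[0,0,-3.55],"turn":[0,0,0],"jaw":1},{"dp":[0,0,-3.55],"turn":[0,0,0],"jaw":0.5},{"dp":[0,0,-3.55],"turn":[0,0,0],"jaw":0},{"dp":[0,0,-3.55],"turn":[0,0,0],"jaw":-0.3},{"dp":[0,0,-3.55],"turn":[0,0,0],"jaw":-0.5},{"dp":[0,0,-3.55],"turn":[0,0,0],"jaw":-1},{"dp":[0,0,-3.55],"turn":[0,0,0],"jaw":-1},{"dp":[0,0,-3.55],"turn":[0,0,0],"jaw":-1},{"dp":[0,0,-3.55],"turn":[0,0,0],"jaw":-1},{"dp":[0,0,-3.55],"turn":[0,0,0],"jaw":-1},{"dp":[0,0,-3.55],"turn":[0,0,0],"jaw":-1},{"dp":[0,0,-3.55],"turn":[0,0,0],"jaw":-1}]' 25
python3 -m pendant '[{"dp":[-0.08,-0.21,0],"turn":[0,0,0.05],"jaw":-1},{"dp":[-0.156,-0.432,0],"turn":[0,0,0.1],"jaw":-1},{"dp":[-0.27,-0.878,0],"turn":[0,0,0.2],"jaw":-1},{"dp":[-0.337,-1.333,0],"turn":[0,0,0.3],"jaw":-1},{"dp":[-0.359,-1.792,0],"turn":[0,0,0.4],"jaw":-1},{"dp":[-0.335,-2.251,0],"turn":[0,0,0.5],"jaw":-1},{"dp":[-0.266,-2.706,0],"turn":[0,0,0.6],"jaw":-1},{"dp":[-0.151,-3.151,0],"turn":[0,0,0.7],"jaw":-1},{"dp":[0.008,-3.583,0],"turn":[0,0,0.8],"jaw":-1},{"dp":[0.1,-3.8,0],"turn":[0,0,0.85],"jaw":-1},{"dp":[0.208,-3.996,0],"turn":[0,0,0.9],"jaw":-1},{"dp":[0.33,-4.2,0],"turn":[0,0,0.95],"jaw":-1},{"dp":[0.449,-4.387,0],"turn":[0,0,1.0],"jaw":-1},{"dp":[0.502,-4.463,0],"turn":[0,0,1.02],"jaw":-1},{"dp":[0.502,-4.463,0],"turn":[0,0,1.02],"jaw":-1},{"dp":[0.502,-4.463,0],"turn":[0,0,1.02],"jaw":-1},{"dp":[0.502,-4.463,0],"turn":[0,0,1.02],"jaw":-1}]' 30
python3 look.py w31; python3 - <<'E'
from h import *
s=manip.observe();p=s['eef_pos'];print(np.degrees(np.arctan2(p[1]-.2809,p[0]-.6178))%360-157.2, np.hypot(p[1]-.2809,p[0]-.6178),s['force'])
E
```

```text
time_s: 44.15
eef_pos: [0.5126, 0.3252, 0.2604]
orientation: [[0.922, -0.388, -0.001], [-0.388, -0.922, -0.001], [-0.0, 0.001, -1.0]]
force: [-1.1, -1.0, 0.9]
opening: 0.0194
time_s: 45.85
eef_pos: [0.5239, 0.2156, 0.2604]
orientation: [[0.814, 0.581, -0.002], [0.581, -0.814, 0.003], [0.0, -0.004, -1.0]]
force: [-8.3, 8.9, 2.7]
opening: 0.0192
[0.5239 0.2156 0.2604] [ 38.7  24.7 -18.4  -0.3 -46.8  87. ] 0.019177780405755334
57.62112686110612 0.11435865230318595 [-7.7477205   7.87421598  1.65298427]
```

View pics/w31.png

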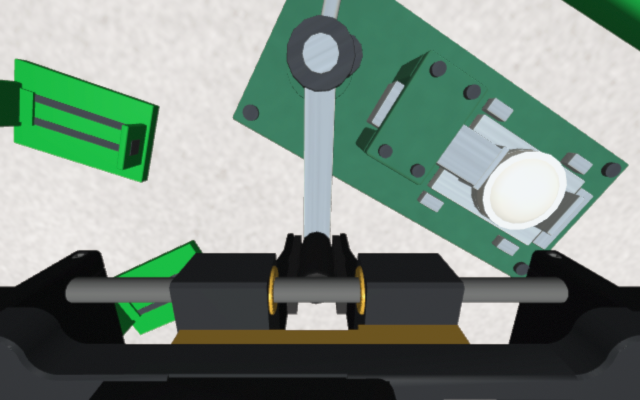

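```bash
python3 -m pendant '[{"dp":[-0.15,0.24,0],"turn":[0,0,-0.06],"jaw":-1},{"dp":[-0.294,0.467,0],"turn":[0,0,-0.12],"jaw":-1},{"dp":[-0.494,0.88,0],"turn":[0,0,-0.22],"jaw":-1},{"dp":[-0.653,1.312,0],"turn":[0,0,-0.32],"jaw":-1},{"dp":[-0.768,1.757,0],"turn":[0,0,-0.42],"jaw":-1},{"dp":[-0.837,2.212,0],"turn":[0,0,-0.52],"jaw":-1},{"dp":[-0.861,2.671,0],"turn":[0,0,-0.62],"jaw":-1},{"dp":[-0.839,3.13,0],"turn":[0,0,-0.72],"jaw":-1},{"dp":[-0.772,3.585,0],"turn":[0,0,-0.82],"jaw":-1},{"dp":[-0.658,4.031,0],"turn":[0,0,-0.92],"jaw":-1},{"dp":[-0.582,4.253,0],"turn":[0,0,-0.97],"jaw":-1},{"dp":[-0.502,4.463,0],"turn":[0,0,-1.02],"jaw":-1},{"dp":[-0.502,4.463,0],"turn":[0,0,-1.02],"jaw":-1},{"dp":[-0.502,4.463,0],"turn":[0,0,-1.02],"jaw":0},{"dp":[-0.502,4.463,0],"turn":[0,0,-1.02],"jaw":1},{"dp":[-0.502,4.463,0],"turn":[0,0,-1.02],"jaw":1},{"dp":[-0.502,4.463,0],"turn":[0,0,-1.02],"jaw":1},{"dp":[-0.502,4.463,0],"turn":[0,0,-1.02],"jaw":1},{"dp":[-0.502,4.463,2],"turn":[0,0,-1.02],"jaw":1},{"dp":[-0.502,4.463,3.6],"turn":[0,0,-1.02],"jaw":1}]'
python3 look.py w32
python3 -m pendant '[{"dp":[1,-1.7,0],"turn":[0,0,-0.15],"jaw":1},{"dp":[2,-3.4,0],"turn":[0,0,-0.3],"jaw":1},{"dp":[3,-5.1,0],"turn":[0,0,-0.45],"jaw":1},{"dp":[4,-6.8,0],"turn":[0,0,-0.6],"jaw":1},{"dp":[4.9,-8.58,0],"turn":[0,0,-0.75],"jaw":1},{"dp":[4.9,-8.58,0],"turn":[0,0,-0.9],"jaw":1},{"dp":[4.9,-8.58,0],"turn":[0,0,-1.074],"jaw":1},{"dp":[4.9,-8.58,0],"turn":[0,0,-1.074],"jaw":1},{"dp":[4.9,-8.58,0],"turn":[0,0,-1.074],"jaw":1},{"dp":[4.9,-8.58,0],"turn":[0,0,-1.074],"jaw":1}]'
python3 look.py w33;python3 - <<'E'
from meas import *
c,im=load('w33')
cv2.imwrite('pics/f.png',np.hstack([top(c,im,.57,.70,.04,.18,.022,3000),top(c,im,.57,.70,.04,.18,.042,3000)]))
E
```

```text
time_s: 47.9
eef_pos: [0.5128, 0.3256, 0.3514]
orientation: [[0.922, -0.388, -0.0], [-0.388, -0.922, -0.001], [0.0, 0.001, -1.0]]
force: [2.2, 1.0, 0.3]
opening: 0.0675
[0.5128 0.3256 0.3514] [ 47.7  22.7  -6.5   0.  -60.8  19.5] 0.06749423308784709
time_s: 48.95
eef_pos: [0.6351, 0.1114, 0.3505]
orientation: [[0.101, -0.995, 0.0], [-0.995, -0.101, 0.0], [-0.0, -0.0, -1.0]]
force: [-0.1, 0.0, 0.5]
opening: 0.0868
[0.6351 0.1114 0.3505] [ 24.3  26.2  -1.   -0.  -62.8 -18.5] 0.08677833067027277
```

View pics/w32.png

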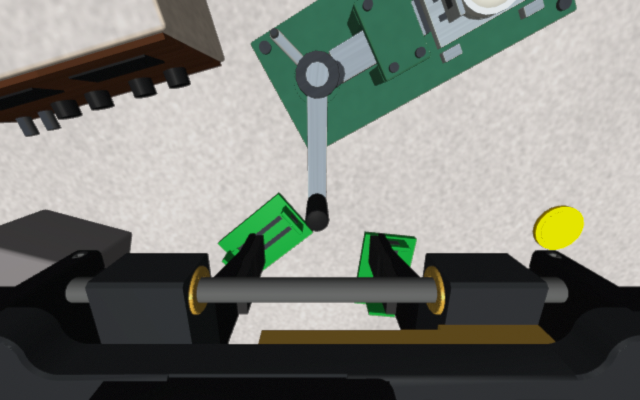

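View pics/f.png

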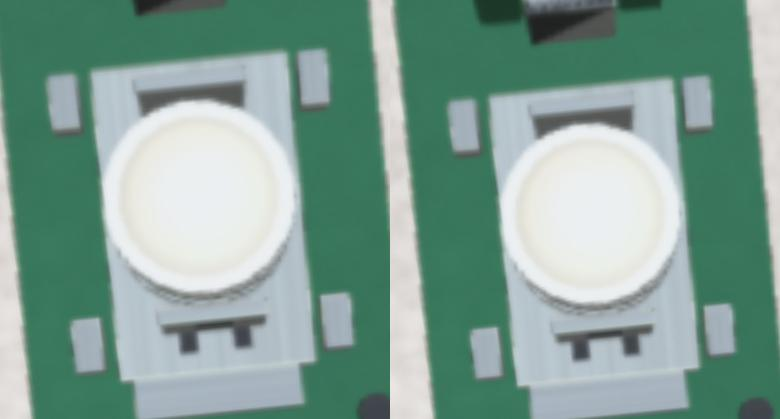

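```bash
python3 -m pendant '[{"dp":[0.05,-0.16,-1.5],"turn":[0,0,0],"jaw":1},{"dp":[0.05,-0.16,-3],"turn":[0,0,0],"jaw":1},{"dp":[0.05,-0.16,-4.4],"turn":[0,0,0],"jaw":1},{"dp":[0.05,-0.16,-5.4],"turn":[0,0,0],"jaw":1},{"dp":[0.05,-0.16,-5.9],"turn":[0,0,0],"jaw":1},{"dp":[0.05,-0.16,-6.15],"turn":[0,0,0],"jaw":1},{"dp":[0.05,-0.16,-6.15],"turn":[0,0,0],"jaw":1},{"dp":[0.05,-0.16,-6.15],"turn":[0,0,0],"jaw":1},{"dp":[0.05,-0.16,-6.15],"turn":[0,0,0],"jaw":1},{"dp":[0.05,-0.16,-6.15],"turn":[0,0,0],"jaw":0.7}]' 12
python3 -m pendant '[{"dp":[0,0,0],"turn":[0,0,0],"jaw":0.6},{"dp":[0,0,0],"turn":[0,0,0],"jaw":0.5},{"dp":[0,0,0],"turn":[0,0,0],"jaw":0.4},{"dp":[0,0,0],"turn":[0,0,0],"jaw":0.2},{"dp":[0,0,0],"turn":[0,0,0],"jaw":-1},{"dp":[0,0,0],"turn":[0,0,0],"jaw":-1},{"dp":[0,0,0],"turn":[0,0,0],"jaw":-1}]' 12
python3 -m pendant '[{"dp":[0,0,0],"turn":[0,0,0],"jaw":-1},{"dp":[0,0,0],"turn":[0,0,0],"jaw":-1}]' 40
python3 -m pendant '[{"dp":[0,0,0.1],"turn":[0,0,0],"jaw":-1},{"dp":[0,0,0.3],"turn":[0,0,0],"jaw":-1},{"dp":[0,0,0.55],"turn":[0,0,0],"jaw":-1},{"dp":[0,0,0.8],"turn":[0,0,0],"jaw":-1},{"dp":[0,0,1.05],"turn":[0,0,0],"jaw":-1},{"dp":[0,0,1.3],"turn":[0,0,0],"jaw":-1},{"dp":[0,0,1.6],"turn":[0,0,0],"jaw":-1},{"dp":[0,0,1.9],"turn":[0,0,0],"jaw":-1},{"dp":[0,0,2.15],"turn":[0,0,0],"jaw":-1},{"dp":[0,0,2.3],"turn":[0,0,0],"jaw":-1},{"dp":[0,0,2.35],"turn":[0,0,0],"jaw":-1},{"dp":[0,0,2.35],"turn":[0,0,0],"jaw":-1}]'
python3 look.py w34
```

```text
time_s: 50.0
eef_pos: [0.6367, 0.1071, 0.198]
orientation: [[0.098, -0.995, 0.002], [-0.995, -0.098, 0.001], [-0.001, -0.002, -1.0]]
force: [0.2, -0.1, 0.2]
opening: 0.0839
time_s: 50.7
eef_pos: [0.6361, 0.107, 0.1969]
orientation: [[0.098, -0.995, -0.001], [-0.995, -0.098, -0.0], [0.0, 0.001, -1.0]]
force: [-3.3, 0.1, 3.8]
opening: 0.0655
time_s: 50.9
eef_pos: [0.6361, 0.1069, 0.1969]
orientation: [[0.098, -0.995, -0.001], [-0.995, -0.098, -0.0], [0.0, 0.001, -1.0]]
force: [-4.4, -0.2, 5.0]
opening: 0.0654
time_s: 52.1
eef_pos: [0.6364, 0.107, 0.2556]
orientation: [[0.098, -0.995, 0.0], [-0.995, -0.098, 0.0], [-0.0, -0.0, -1.0]]
force: [-0.5, -0.8, -3.5]
opening: 0.0654
[0.6364 0.107  0.2556] [ 23.9  31.5  -7.   -0.  -51.5 -18.3] 0.06542210843231874
```

View pics/w34.png

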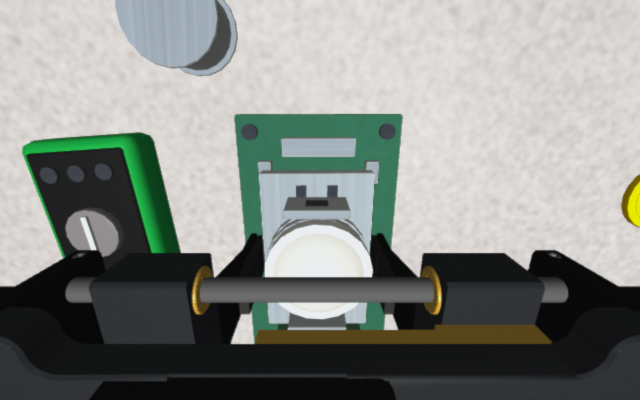

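```bash
python3 -m pendant '[{"dp":[-0.03,-0.12,0],"turn":[0,0,0],"jaw":-1},{"dp":[-0.1,-0.4,0],"turn":[0,0,0],"jaw":-1},{"dp":[-0.2,-0.8,0],"turn":[0,0,0],"jaw":-1},{"dp":[-0.33,-1.3,0],"turn":[0,0,0],"jaw":-1},{"dp":[-0.5,-1.95,0],"turn":[0,0,0],"jaw":-1},{"dp":[-0.7,-2.7,0],"turn":[0,0,0],"jaw":-1},{"dp":[-0.9,-3.5,0],"turn":[0,0,0],"jaw":-1},{"dp":[-1.1,-4.4,0],"turn":[0,0,0],"jaw":-1},{"dp":[-1.35,-5.3,0],"turn":[0,0,0],"jaw":-1},{"dp":[-1.6,-6.2,0],"turn":[0,0,0],"jaw":-1},{"dp":[-1.8,-7.1,0],"turn":[0,0,0],"jaw":-1},{"dp":[-2,-8,0],"turn":[0,0,0],"jaw":-1},{"dp":[-2.15,-8.85,0],"turn":[0,0,0],"jaw":-1},{"dp":[-2.25,-9.6,0],"turn":[0,0,0],"jaw":-1},{"dp":[-2.3,-10.25,0],"turn":[0,0,0],"jaw":-1},{"dp":[-2.3,-10.8,0],"turn":[0,0,0],"jaw":-1},{"dp":[-2.3,-11.25,0],"turn":[0,0,0],"jaw":-1},{"dp":[-2.3,-11.6,0],"turn":[0,0,0],"jaw":-1},{"dp":[-2.3,-11.85,0],"turn":[0,0,0],"jaw":-1},{"dp":[-2.3,-12,0],"turn":[0,0,0],"jaw":-1}]'
python3 look.py w35
```

```text
time_s: 54.15
eef_pos: [0.5791, -0.1933, 0.2554]
orientation: [[0.098, -0.995, -0.0], [-0.995, -0.098, 0.0], [-0.0, 0.0, -1.0]]
force: [-0.5, 0.1, -3.9]
opening: 0.0651
[ 0.5791 -0.1933  0.2554] [ -3.3  28.6 -12.3  -0.  -49.    8.9] 0.0651138475023779
```

View pics/w35.png

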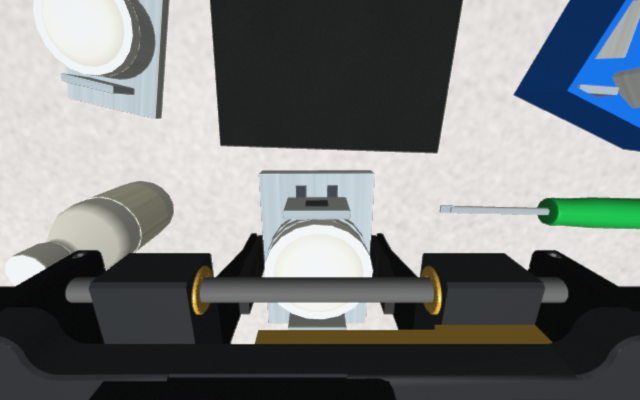

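```bash
python3 - <<'E'
from meas import *
c,im=load('w35')
a=p2w(c,219,145,.003);b=p2w(c,438,153,.003);print(a,b,p2w(c,162,117,.005))
d=(a-b)/np.linalg.norm(a-b);n=np.array([d[1],-d[0],0]);print(np.linalg.norm(a-b),(a+b)/2+n*.085)
E
python3 -m pendant '[{"dp":[0,-0.12,0],"turn":[0,0,0],"jaw":-1},{"dp":[0,-0.4,0],"turn":[0,0,0],"jaw":-1},{"dp":[0,-0.8,0],"turn":[0,0,0],"jaw":-1},{"dp":[0,-1.3,0],"turn":[0,0,0],"jaw":-1},{"dp":[0,-1.9,0],"turn":[0,0,0],"jaw":-1},{"dp":[0,-2.5,0],"turn":[0,0,0],"jaw":-1},{"dp":[0,-3.1,0],"turn":[0,0,0],"jaw":-1},{"dp":[0,-3.7,0],"turn":[0,0,0],"jaw":-1},{"dp":[0,-4.2,0],"turn":[0,0,0],"jaw":-1},{"dp":[0,-4.65,0],"turn":[0,0,0],"jaw":-1},{"dp":[0,-5.0,0],"turn":[0,0,0],"jaw":-1},{"dp":[0,-5.25,0],"turn":[0,0,0],"jaw":-1},{"dp":[0,-5.4,0],"turn":[0,0,0],"jaw":-1},{"dp":[0,-5.45,0],"turn":[0,0,0],"jaw":-1},{"dp":[0,-5.45,0],"turn":[0,0,0],"jaw":-1},{"dp":[0,-5.45,0],"turn":[0,0,0],"jaw":-1}]'
python3 look.py w36
```

```text
[ 0.6655965  -0.24284595  0.003     ] [ 0.48506387 -0.25404326  0.003     ] [ 0.70955331 -0.26076566  0.005     ]
0.18087954642419607 [ 0.5805921  -0.33328158  0.003     ]
time_s: 55.8
eef_pos: [0.579, -0.3289, 0.2556]
orientation: [[0.098, -0.995, -0.0], [-0.995, -0.098, 0.0], [-0.0, 0.0, -1.0]]
force: [-1.1, 0.2, -3.0]
opening: 0.0652
[ 0.579  -0.3289  0.2556] [-15.7  33.2  -3.7  -0.  -53.1  21.4] 0.06518109275889707
```

View pics/w36.png

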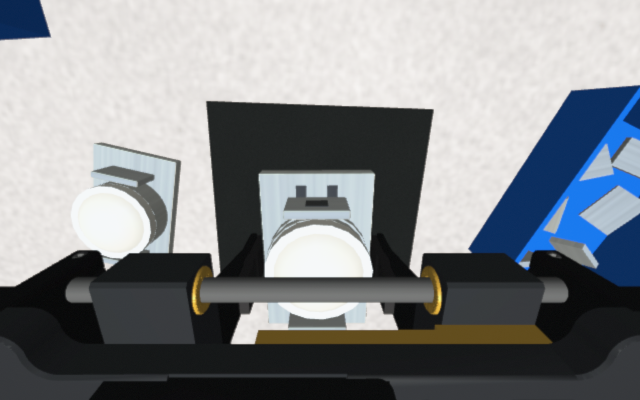

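```bash
python3 - <<'E'
from meas import *
c,im=load('w36')
for z in (0,.05,.08): print(z,p2w(c,470,248,z),p2w(c,572,92,z))
cs=manip.get_calibration('side');im=cv2.imread('pics/side0.png')
for z in (0,.05):print(p2w(cs,394,121,z),p2w(cs,394,131,0))
E
```

```text
0 [ 0.43355307 -0.30498134  0.        ] [ 0.38974304 -0.44668655  0.        ]
0.05 [ 0.46608428 -0.32822823  0.05      ] [ 0.43156882 -0.43986979  0.05      ]
0.08 [ 0.48560301 -0.34217636  0.08      ] [ 0.45666429 -0.43577974  0.08      ]
[ 0.43393071 -0.34175281  0.        ] [ 4.30108380e-01 -2.97415407e-01 -1.11022302e-16]
[ 0.43687603 -0.28164455  0.05      ] [ 4.30108380e-01 -2.97415407e-01 -1.11022302e-16]
```

```bash
python3 -m pendant '[{"dp":[0,0,-0.1],"turn":[0,0,0],"jaw":-1},{"dp":[0,0,-0.35],"turn":[0,0,0],"jaw":-1},{"dp":[0,0,-0.7],"turn":[0,0,0],"jaw":-1},{"dp":[0,0,-1.1],"turn":[0,0,0],"jaw":-1},{"dp":[0,0,-1.5],"turn":[0,0,0],"jaw":-1},{"dp":[0,0,-1.85],"turn":[0,0,0],"jaw":-1},{"dp":[0,0,-2.15],"turn":[0,0,0],"jaw":-1},{"dp":[0,0,-2.4],"turn":[0,0,0],"jaw":-1},{"dp":[0,0,-2.57],"turn":[0,0,0],"jaw":-1},{"dp":[0,0,-2.66],"turn":[0,0,0],"jaw":-1},{"dp":[0,0,-2.7],"turn":[0,0,0],"jaw":-1},{"dp":[0,0,-2.7],"turn":[0,0,0],"jaw":-1},{"dp":[0,0,-2.7],"turn":[0,0,0],"jaw":-1},{"dp":[0,0,-2.7],"turn":[0,0,0],"jaw":-1}]'
```

```text
time_s: 57.25
eef_pos: [0.5791, -0.3293, 0.1884]
orientation: [[0.098, -0.995, 0.001], [-0.995, -0.098, -0.0], [0.0, -0.001, -1.0]]
force: [0.1, -0.6, -3.6]
opening: 0.0654
```

Still carrying the full weight (about -3.6 N), so I lower a little further until it touches, then release.

```bash
python3 -m pendant '[{"dp":[0,0,-0.02],"turn":[0,0,0],"jaw":-1},{"dp":[0,0,-0.04],"turn":[0,0,0],"jaw":-1},{"dp":[0,0,-0.04],"turn":[0,0,0],"jaw":-1},{"dp":[0,0,-0.04],"turn":[0,0,0],"jaw":-1}]'
```

```text
time_s: 57.65
eef_pos: [0.5791, -0.3293, 0.1879]
orientation: [[0.098, -0.995, 0.0], [-0.995, -0.098, -0.0], [0.0, -0.0, -1.0]]
force: [-1.1, 1.9, 3.0]
opening: 0.0652
```

```bash
python3 -m pendant '[{"dp":[0,0,0],"turn":[0,0,0],"jaw":0.6},{"dp":[0,0,0],"turn":[0,0,0],"jaw":0.8},{"dp":[0,0,0],"turn":[0,0,0],"jaw":1},{"dp":[0,0,0],"turn":[0,0,0],"jaw":1},{"dp":[0,0,0.3],"turn":[0,0,0],"jaw":1},{"dp":[0,0,1.5],"turn":[0,0,0],"jaw":1},{"dp":[0,0,3.5],"turn":[0,0,0],"jaw":1},{"dp":[0,0,5.5],"turn":[0,0,0],"jaw":1},{"dp":[0,0,6.4],"turn":[0,0,0],"jaw":1},{"dp":[0,0,6.4],"turn":[0,0,0],"jaw":1},{"dp":[0,0,6.4],"turn":[0,0,0],"jaw":1}]'
python3 look.py w37;python3 - <<'E'
from meas import *
c,im=load('w37')
cv2.imwrite('pics/f.png',np.hstack([top(c,im,.51,.65,-.42,-.25,.013,2800),top(c,im,.51,.65,-.42,-.25,.033,2800)]))
cv2.imwrite('pics/s37.png',manip.capture('side')[:,:,::-1])
cv2.imwrite('pics/sc37.png',manip.capture('scene')[:,:,::-1])
E
```

```text
time_s: 58.75
eef_pos: [0.5787, -0.3291, 0.3478]
orientation: [[0.098, -0.995, 0.002], [-0.995, -0.098, 0.0], [0.0, -0.002, -1.0]]
force: [0.5, 0.5, -0.7]
opening: 0.0871
[ 0.5787 -0.3291  0.3478] [-15.7  28.3   2.1  -0.  -63.8  21.4] 0.08710385199485958
```

View pics/f.png

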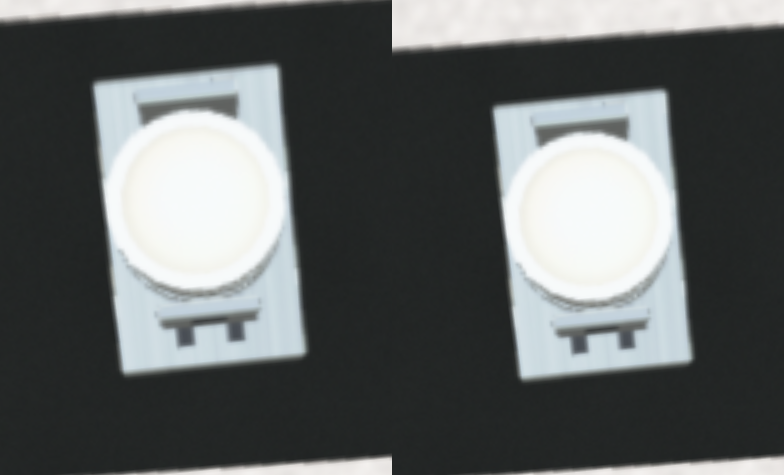

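View pics/w37.png

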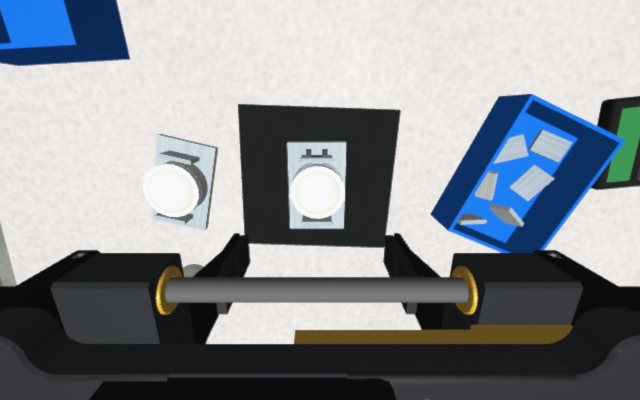

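View pics/s37.png

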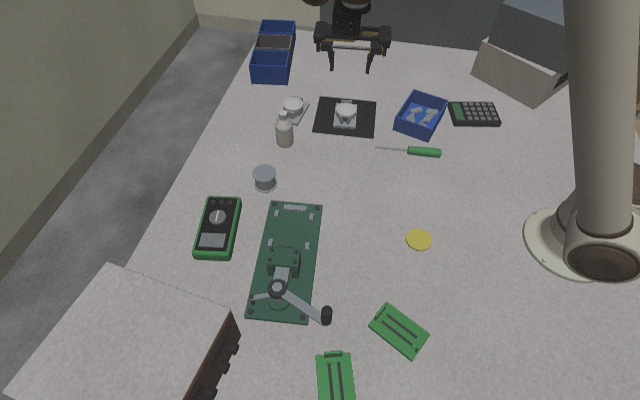

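View pics/sc37.png

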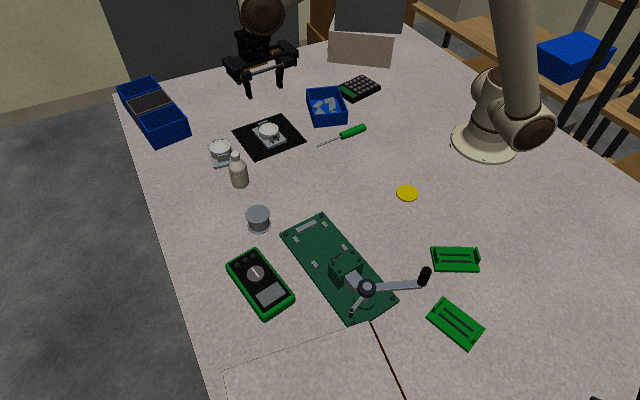

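```bash
python3 - <<'E'
from workcell import manip
print(manip.close_job())
E
```

```text
the job is handed in; nothing more can be done
None
```

I built the lamp, pressed both clips, set it on the mat and handed the job in at about 59 s of the 210 s. No verdict came back.

**What I did**
- **Stack:** I laid the aluminium plate in the nest, then added the two grey spacers and the lens. Only two spacers were laid out on the bench, and I left the yellow and green look-alikes alone.
- **Pressing:** I pulled the lever to its stop twice; the arm measured 57.6° against a nominal 57.3°. I led it back to rest each time and turned the plate end for end between the two pulls.
- **Finish:** I set the lamp down on the mat and raised the gripper clear.

**Last checks (camera)**
- **Position:** The plate lies flat on the mat, within about 10 mm of its centre (limit 50 mm).
- **Centring:** The lens is about 1.2 mm off the plate's centre. The upper spacer measured about 0.4 mm off when placed; the lower one about 1.6 mm. The edge view afterwards looked centred (limit 6 mm).
- **Clips and lever:** Both clips look home and the lever is at rest. I judged the clips by eye rather than measuring their travel.
- **Bench:** The multimeter, spool, screwdriver, bottle and old lamp look unmoved.

**What disagreed**
- **Wrist camera:** Its calibration differed from the other cameras by up to about 5 mm. I corrected most of that from the fingertips, and about 1–2 mm remained.
- **Grips redone:** One spacer and the lens were first gripped about 2 mm high, so I opened and regripped both before lifting.

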